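# Chock the log on the tilted carving board

## Task

The round log on the sloping carving board is only kept from rolling by the steel block that somebody stuck under it. Chock it properly: with the block still there, set the two wooden wedges flat on the mat at its low side, one near each end and square to it, thin edge pushed in under the log until snug, without shoving the log from where it lies. Then draw the block out, so that the wedges carry the log, and lay the block flat in the plywood tray without dropping it; do not disturb the model cottage, the mallet or the glue bottle.

Things in the scene. Friction and masses are not known exactly. Their poses are not given: they have to be found in the camera images.
- board: tilting carving board, fixed on the bench: panel 300 (up the slope) x 340 mm with a black, grippy rubber mat, sloping 22 degrees. Its low edge is the one farther from the robot. Origin: centre of the mat's surface; x points up the slope, y level across it, z out of the mat. Low edge 35, high edge 147 mm above the bench. A 250 mm lamp stands fixed on the bench, over 0.2 m beyond the board's middle.
- log: peeled spruce log, 70 mm diameter, 260 mm long, about 0.45 kg, lying across the slope on the mat, its lower side resting against the steel block; without a stop it rolls down. Origin: middle of its axis, 35 mm above the mat; y runs along its axis (x and z turn as it rolls).
- block: steel set-up block with small holes, 76 (x) x 51 (y) x 25 mm (z), about 0.65 kg, lying flat on the mat, within 15 mm of the middle of the log's length. Origin: centre of its underside; x points uphill, and the top edge of that end touches the log; y runs along the log.
- chock1: a wedge chock, plain hardwood, 90 long (x) x 40 wide (y) x 45 mm high, 0.1 kg; the two are alike. Starts sole down on the bench. Origin: centre of the sole; z up out of it; x points to the thin edge, 45 mm from the origin, 2 mm thick. From there the top rises in a straight ramp over 65 mm to 45 mm high, then a flat top 25 mm long to the heel. The sides are parallel.
- chock2: the other wedge chock, plain hardwood, 90 long (x) x 40 wide (y) x 45 mm high, 0.1 kg; the two are alike. Starts sole down on the bench. Origin: centre of the sole; z up out of it; x points to the thin edge, 45 mm from the origin, 2 mm thick. From there the top rises in a straight ramp over 65 mm to 45 mm high, then a flat top 25 mm long to the heel. The sides are parallel.
- chock1_edge (a point): middle of chock1's thin edge, at the sole. With the sole flat on the mat and the ramp just touching the log, this edge lies 13.5 mm downhill of the line on which the log rests on the mat.
- chock2_edge (a point): the same point on chock2.
- tray: plywood tool tray, open on top, fixed on the bench to the left or right of the board: 110 (x) x 150 (y) x 28 mm high outside, walls and floor 6 mm, empty. Origin: centre of its underside.
- cottage: model cottage of planks with a pitched dark roof, 100 x 125 mm, 125 mm high, loose, to be left alone. Origin: centre of its underside.
- mallet: turned wooden carver's mallet standing on its head, handle up: 82 mm diameter, 195 mm high, loose, to be left alone. Origin: centre of its underside.
- glue: white glue bottle, 60 mm diameter, 165 mm high, loose, to be left alone. Origin: centre of its underside.

How it is judged:
On the way:
1. both chocks lie flat and square on the mat with the thin edge in at the low side of the log, one near each end, while the steel block still stops it (angle between the z axis of each of chock1, chock2 and the z axis of board, either way round below 0.12 rad and angle between the x axis of each of chock1, chock2 and the x axis of board, either way round below 0.35 rad and z of each of chock1, chock2 in the frame of board below 0.006 m and x of each of chock1_edge, chock2_edge in the frame of board above -0.04 m and y of chock1 in the frame of log between -0.13 and 0.13 m and y of chock2 in the frame of log between -0.13 and 0.13 m and ((y of chock1 in the frame of log below -0.05 m and y of chock2 in the frame of log above 0.05 m) or (y of chock1 in the frame of log above 0.05 m and y of chock2 in the frame of log below -0.05 m)) and distance of block from where it was at the start of the episode below 0.012 m), for 0.2 s.
At the end, for the whole second after the job is handed in: Chocks flat on the mat (7 degrees), square (20 degrees), thin edge uphill, one each side of the log's middle, centres 50 to 130 mm from it, both bearing on the log (0.1 N). Log at rest within 12 mm of its start. Block flat and at rest on the tray's floor (angle between the z axis of each of chock1, chock2 and the z axis of board, either way round below 0.12 rad and angle between the x axis of each of chock1, chock2 and the x axis of board, either way round below 0.35 rad and z of each of chock1, chock2 in the frame of board below 0.006 m and x of each of chock1_edge, chock2_edge in the frame of board above -0.04 m and y of chock1 in the frame of log between -0.13 and 0.13 m and y of chock2 in the frame of log between -0.13 and 0.13 m and ((y of chock1 in the frame of log below -0.05 m and y of chock2 in the frame of log above 0.05 m) or (y of chock1 in the frame of log above 0.05 m and y of chock2 in the frame of log below -0.05 m)) and contact force between each of chock1, chock2 and log above 0.1 N and distance of log from where it was at the start of the episode below 0.012 m and linear speed of each of log, block below 0.01 m/s and horizontal distance between block and tray below 0.045 m and height (world z) of block below 0.012 m and angle between block's own z axis and vertical below 0.1 rad); the robot touches nothing.
It fails at once if the log is rolled or knocked more than 35 mm from where it lay (distance of log from where it was at the start of the episode above 0.035 m).
It fails at once if the block is dropped into the tray (it hits it with over 200 N, as from 25 mm or more) (contact force between block and tray above 200 N).
It fails at once if the cottage is shifted by 20 mm or tipped (distance of cottage from where it was at the start of the episode above 0.02 m or angle between cottage's own z axis and vertical above 0.35 rad).
It fails at once if the mallet is shifted by 20 mm or tipped (distance of mallet from where it was at the start of the episode above 0.02 m or angle between mallet's own z axis and vertical above 0.35 rad).
It fails at once if the glue is shifted by 20 mm or tipped (distance of glue from where it was at the start of the episode above 0.02 m or angle between glue's own z axis and vertical above 0.35 rad).
It also fails if it takes over 72 s, if anything falls off the work surface, if the arm or the gripper's body presses on something with over 40 N, if the wrist force passes 120 N, or if a joint passes its speed limit or range.

## Robot

A 6-joint arm with a two-finger parallel gripper is mounted at the origin on the work surface. World frame = base frame: x ahead of the robot, y to its left, z up, the work surface at z = 0. Lengths are in m, angles in rad, forces in N, time in s.
With the tool pointing down it reaches from about 0.425 to 0.95 m from the base axis. Payload 14.7 kg.
Tool frame: the origin (TCP) lies on the centre line of the jaws, within the pads' length; the fingertips stand 19 mm ahead of it and the grasp point (between the pads) is the TCP; z points along the fingers, y is the line along which they close (so a half turn about z gives the same grasp; the last joint's range is limited). The gripper opens to 85 mm and grips with 20 to 120 N. Pads are 22 mm wide; open, the fingers measure 114 mm over their backs; the gripper's body (76 mm by 85 mm) begins 54 mm behind the grasp point. The pads swing forward as they close: fully open they stand 13 mm farther back than shut.
Start: joints at [1.097, 0.48, 1.596, -0, 1.065, -0.047], TCP at [0.269, 0.592, 0.25] pointing down, gripper open.
Joint ranges: [-2.75, 2.75], [-0.82, 2.05], [0.23, 2.67], [-1.56, 4.7], [0.09, 2.69], [-2.92, 2.92]. Speed limits (rad/s): [1.89, 1.89, 2.39, 3.01, 3.01, 3.01].

## Interface

Orientations are given as [roll, pitch, yaw] about the fixed x, y, z axes, in that order (R = Rz(yaw) Ry(pitch) Rx(roll)).
In Python, from station import bot, grab_frame, hand_in gives the robot as it stands. The module is installed in compiled form; this text tells all that it offers.
- The arm moves only by the tool apply_moves, never from a script. Its argument "moves" is a list that holds one entry, the list of rows, each a list of 7 numbers: the shift along the world's x, y, z in units of 25 mm (1.0 is 25 mm), then the turn, a rotation vector about the world's x, y, z in degrees, then the closure, from 0 (fully open) to 1 (shut). In form: [[[x, y, z, ax, ay, az, fingers], ...]]. A call has 1 to 5 rows; each row is the pose to reach, as a shift and turn from the pose commanded when the call began; what a row does not reach only later rows make up. A row lasts 1/10 s, in which the tool goes at most 50 mm and 8.59 degrees, less where a joint would pass 70% of its speed; a pose out of reach is approached as far as the arm can. A call with a gripper value outside its range is refused whole. The fingers move at their own pace and stop on an object; the grip force is fixed at half the most. Time passes only in rows, so rows that repeat a pose let the fingers close. It gives the time, the measured TCP pose, the force, the opening and the grip force at its end, in the units of the state.
- bot.state(): the state, without advancing time (a new reading comes with each control period).
- grab_frame(name): name is "scene" or "top" or "wrist"; returns a dict with "image" (420x560x3 uint8, blue, green, red), "intrinsics" (3x3 intrinsics, pixels), "R" (3x3) and "t" (3): a world point X has camera coordinates R X + t; the wrist camera has in their place "T_tool_cam" (4x4, takes a point from camera to tool coordinates, whose origin is the TCP and whose axes are the flange's). Camera axes: x right, y down, z forward; pixel columns grow to the right and rows downward; lengths in m; the calibration is good to about 2 mm. A picture is of the moment at which its call begins: read the wrist's pose just before it. There is no depth.
- hand_in(): hands the job in; it is judged then, once.
The state is a dict: "time_s": time; "joint_positions": joint angles; "qd": joint speeds; "joint_torque": joint torques, N m; "position": TCP position; "tcp_rot": TCP orientation; "contact_force": force on the tool from outside, world axes, zero at the start; "moment": the same for the moment, N m; "opening": finger opening in m; "gripper_force": force on a finger pad.
Only numpy, scipy, OpenCV 4.12 (cv2) and the standard library are available. Lean on these libraries where they do the work, as an engineer would, in place of code of your own. Each camera call takes 0.05 s, during which the arm holds its last target. There are 200 camera calls.

## Working session

There is one attempt and no reset: what is moved stays moved. The work goes in short steps, Python scripts to look and compute and a tool call to move; the robot and the scene stay as the last step left them, time stands still between calls to the robot, and variables do not carry over. Pictures are saved under pics/ and viewed, at most 10 in all, crops included, and the job is handed in when it is done.

Besides the shell and the picture viewer there is one more tool, called after "Emit:" as a command line: name --argument value ..., lists and objects as JSON in quotes. apply_moves: Moves the arm, as the interface text tells. Its arguments: {"type":"object","properties":{"moves":{"type":"array"}},"required":["moves"]}

```bash
mkdir -p pics; python3 - <<'E'
from station import bot, grab_frame
import cv2,pickle
s=bot.state();print({k:s[k] for k in('time_s','position','tcp_rot','contact_force','opening')})
D={}
for n in('scene','top','wrist'):
    f=grab_frame(n);D[n]=f;cv2.imwrite(f'pics/{n}0.png',f['image'])
    print(n,f['intrinsics'],f.get('R'),f.get('t'),f.get('T_tool_cam'))
D['state']=s
pickle.dump(D,open('f0.pkl','wb'))
E
```

```text
{'time_s': 0.0, 'position': array([0.26885218, 0.59136544, 0.24966063]), 'tcp_rot': array([-3.14037904e+00, -7.50768185e-05,  2.71481856e+00]), 'contact_force': array([-0.22113114, -0.57301201,  0.51573548]), 'opening': 0.0850429329543356}
scene [[485.50247941   0.         269.83874388]
 [  0.         485.50247941 204.97880432]
 [  0.           0.           1.        ]] [[-0.2200646   0.97545364  0.00785928]
 [ 0.76604088  0.17779754 -0.61771304]
 [-0.6039478  -0.12991624 -0.78636431]] [ 0.09185176 -0.26997375  1.80343069] None
top [[508.98490303   0.         274.93176571]
 [  0.         508.98490303 219.39958875]
 [  0.           0.           1.        ]] [[-0.09145855 -0.99579614 -0.00503806]
 [-0.97048228  0.09026509 -0.22364336]
 [ 0.22315796 -0.01556475 -0.97465802]] [0.04986362 0.4839408  1.27141726] None
wrist [[353.97283778   0.         284.3314057 ]
 [  0.         353.97283778 202.91587166]
 [  0.           0.           1.        ]] None None [[ 1.40803734e-04 -9.66013036e-01 -2.58493316e-01  6.57489490e-02]
 [ 9.99999736e-01  3.20248142e-04 -6.52087202e-04  8.62550789e-04]
 [ 7.12706742e-04 -2.58493156e-01  9.66012826e-01 -1.24122634e-01]
 [ 0.00000000e+00  0.00000000e+00  0.00000000e+00  1.00000000e+00]]
```

View pics/scene0.png

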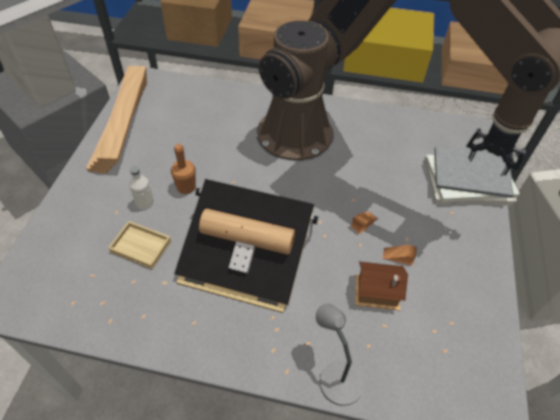

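View pics/top0.png

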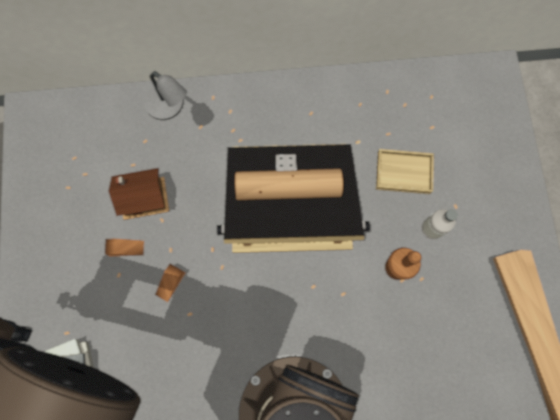

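Scene view: board in the middle, with the log at about (247,231) and the block at (242,257). The tray is at (140,245), the chocks at (364,221) and (400,254), the cottage at (382,287), the mallet at (184,175) and the glue at (141,190). Top view: chocks (125,247) and (169,283), block (286,162), log (288,184), tray (405,171).

```bash
cat > h.py <<'E'
import numpy as np,cv2,pickle
from scipy.spatial.transform import Rotation as Ro
def cam(f,s=None):
    "K, R(world->cam), t"
    if f.get('R') is not None: return f['intrinsics'],np.array(f['R']),np.array(f['t'])
    T=np.eye(4);T[:3,:3]=Ro.from_euler('xyz',s['tcp_rot']).as_matrix();T[:3,3]=s['position']
    M=np.linalg.inv(T@f['T_tool_cam']);return f['intrinsics'],M[:3,:3],M[:3,3]
def ray(c,p):
    K,R,t=c;d=R.T@np.linalg.inv(K)@np.array([p[0],p[1],1.]);return -R.T@t,d/np.linalg.norm(d)
def onplane(c,p,p0,n=(0,0,1)):
    o,d=ray(c,p);n=np.array(n,float);return o+d*(n@(np.array(p0)-o))/(n@d)
def onz(c,p,z):return onplane(c,p,(0,0,z))
def tri(c1,p1,c2,p2):
    P=lambda c:c[0]@np.c_[c[1],c[2]]
    X=cv2.triangulatePoints(P(c1),P(c2),np.array(p1,float).reshape(2,1),np.array(p2,float).reshape(2,1)).ravel();return X[:3]/X[3]
def proj(c,X):
    K,R,t=c;x=K@(R@np.array(X)+t);return x[:2]/x[2]
E
python3 - <<'E'
from h import *
np.set_printoptions(precision=4,suppress=True)
D=pickle.load(open('f0.pkl','rb'));T=cam(D['top']);S=cam(D['scene'])
hs={}
for n in('top','scene'):
    im=D[n]['image'];hsv=cv2.cvtColor(im,cv2.COLOR_BGR2HSV)
    m=cv2.inRange(hsv,(0,110,50),(14,255,255))
    m2=cv2.inRange(hsv,(5,60,120),(22,190,255))
    m3=cv2.inRange(hsv,(0,0,0),(180,255,45))
    for nm,mm in(('chock',m),('tan',m2),('dark',m3)):
        for c in cv2.findContours(mm,cv2.RETR_EXTERNAL,cv2.CHAIN_APPROX_SIMPLE)[0]:
            if 150<cv2.contourArea(c): print(n,nm,cv2.contourArea(c),np.array(cv2.boundingRect(c)),cv2.minAreaRect(c))
print('rough tri: c1',tri(T,(125,247),S,(400,254)),'c2',tri(T,(169,283),S,(364,221)),'tray',tri(T,(405,171),S,(140,245)),'block',tri(T,(286,162),S,(242,257)))
a=cv2.resize(D['top']['image'][120:300,95:445],None,fx=2.28,fy=2.28,interpolation=3)
cv2.imwrite('pics/a.png',a)
a=cv2.resize(D['scene']['image'][150:320,100:430],None,fx=2.4,fy=2.4,interpolation=3)
cv2.imwrite('pics/b.png',a)
E
```

```text
top chock 486.0 [157 265  27  36] ((168.32003784179688, 282.3059387207031), (17.1879825592041, 33.15911865234375), 30.465543746948242)
top chock 792.0 [386 248  35  31] ((403.2500305175781, 263.75), (31.939001083374023, 31.622774124145508), 18.434947967529297)
top chock 501.0 [106 239  37  17] ((124.0, 247.0), (16.0, 36.0), 90.0)
top chock 1809.5 [110 169  55  46] ((135.88465881347656, 193.0825653076172), (41.0795783996582, 50.6724967956543), 78.36637115478516)
top tan 299.5 [ 30 391  24  29] ((41.80982971191406, 406.5188293457031), (15.508264541625977, 30.916152954101562), 17.52556800842285)
top tan 4366.0 [495 250  65 170] ((542.4927978515625, 331.6553955078125), (174.75048828125, 36.4471549987793), 68.70264434814453)
top tan 771.0 [389 247  33  35] ((405.6097717285156, 262.01220703125), (32.32796859741211, 32.4841423034668), 51.34019470214844)
top tan 491.5 [109 238  35  19] ((126.0, 247.0), (18.0, 34.0), 90.0)
top tan 1498.5 [224 236 140  17] ((293.634033203125, 244.2273406982422), (13.200788497924805, 139.0568389892578), 88.53119659423828)
top tan 2715.0 [235 169 108  30] ((288.
[... 2395 characters left out ...]
 87] ((516.4340209960938, 121.08650207519531), (57.03705596923828, 96.23033142089844), 32.125)
scene dark 1089.0 [510  57  42  35] ((530.5, 74.0), (34.0, 41.0), 90.0)
scene dark 540.5 [315  20 186  82] ((395.4788513183594, 87.77879333496094), (201.95486450195312, 62.9548225402832), 23.782032012939453)
scene dark 811.0 [327   0  43  34] ((346.4321594238281, 9.768144607543945), (26.004667282104492, 43.247501373291016), 38.1572265625)
scene dark 1689.5 [ 95   0 209  98] ((191.35000610351562, 66.45001220703125), (224.83795166015625, 69.57010650634766), 18.434947967529297)
rough tri: c1 [0.4585 0.4106 0.0101] c2 [0.353  0.296  0.0033] tray [ 0.6011 -0.3657  0.0053] block [ 0.6264 -0.0351  0.0949]
```

View pics/a.png

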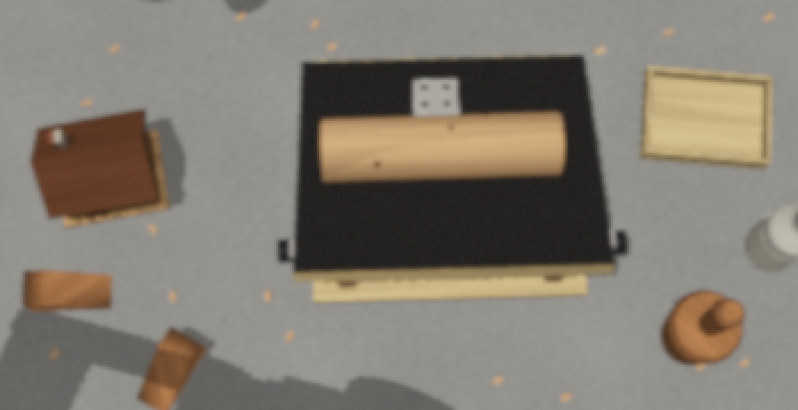

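View pics/b.png

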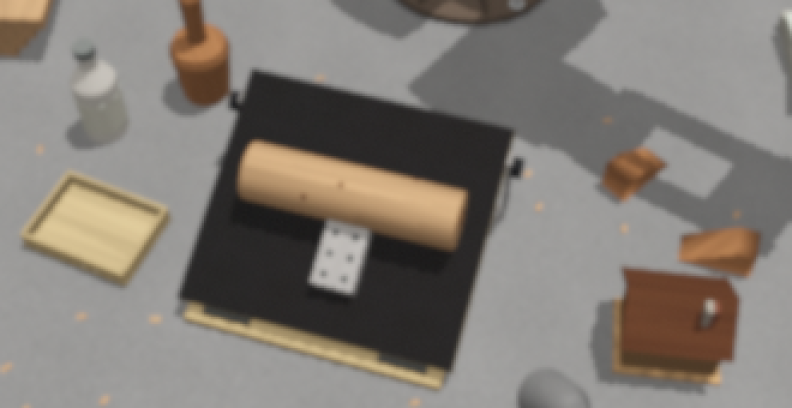

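Top crop: mat corners at (303,63), (583,56), (295,270) and (612,264), and the block face at (436,97). Chock1 is at (67,290) and chock2 at (172,368). Scene crop: matching mat corners at (448,370), (182,300), (512,130) and (252,70). Chock1's thin edge points left, towards −y.

Emit:
apply_moves --moves '[[[1.8,-1.8,0.4,0,0,0,0],[3.4,-3.4,0.8,0,0,0,0],[4.2,-5.2,1.2,0,0,0,0],[4.4,-7.0,1.6,0,0,0,0],[4.4,-8.4,1.6,0,0,0,0]]]'

```text
time_s: 0.65
position: [0.3803, 0.381, 0.2908]
tcp_rot: [3.14, 0.001, 2.714]
contact_force: [1.2, 0.4, 0.1]
opening: 0.0854
gripper_force: 0.0
```

```bash
python3 - <<'E'
from h import *
from station import bot,grab_frame
np.set_printoptions(precision=4,suppress=True)
D=pickle.load(open('f0.pkl','rb'));T=cam(D['top']);S=cam(D['scene'])
tp=lambda x,y:(95+(x+.5)/2.28-.5,120+(y+.5)/2.28-.5)
sc=lambda x,y:(100+(x+.5)/2.4-.5,150+(y+.5)/2.4-.5)
for n,a,b in(('lowL',(303,63),(448,370)),('lowR',(583,56),(182,300)),('hiL',(295,270),(512,130)),('hiR',(612,264),(252,70)),
 ('block far L',(412,78),(355,296)),('block far R',(459,78),(309,288)),('block near R',(460,114),(328,222)),('block near L',(413,114),(371,232)),
 ('tray farL',(648,66),(124,282)),('farR',(773,76),(23,238)),('nearL',(642,158),(169,212)),('nearR',(768,166),(71,174))):
    print(n,tri(T,tp(*a),S,sc(*b)))
s=bot.state();f=grab_frame('wrist');pickle.dump((s,f),open('w1.pkl','wb'));cv2.imwrite('pics/w1.png',f['image']);print(s['position'],s['tcp_rot'],s['joint_positions'],s['time_s'])
E
```

```text
lowL [0.7065 0.1137 0.0304]
lowR [ 0.6853 -0.2203  0.0249]
hiL [0.4319 0.132  0.1417]
hiR [ 0.4082 -0.204   0.1383]
block far L [ 0.6596 -0.0108  0.0716]
block far R [ 0.6572 -0.0664  0.0645]
block near R [ 0.5958 -0.0586  0.1166]
block near L [ 0.5998 -0.0062  0.1192]
tray farL [ 0.6704 -0.3012  0.0114]
farR [ 0.6412 -0.4473  0.0166]
nearL [ 0.5572 -0.2817  0.007 ]
nearR [ 0.5318 -0.4275  0.0114]
[0.3803 0.381  0.2908] [3.1404 0.0008 2.7143] [ 0.7301  0.2815  1.8044 -0.0003  1.0543 -0.4133] 0.65
```

View pics/w1.png

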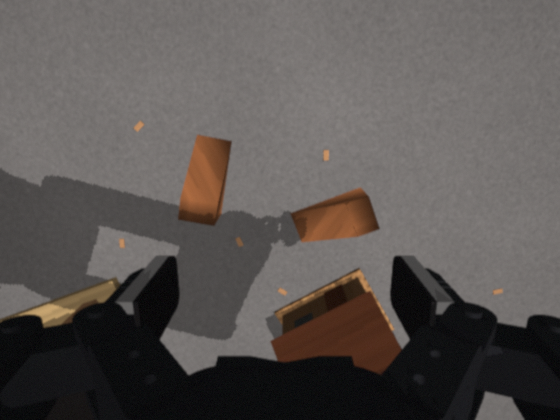

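The wrist view shows chock2 at (205,180) and chock1 at (335,216), which has its heel at right and thin edge at left (295,228). Chock2's thin end isn't clear yet, so I'll enlarge it.

```bash
python3 - <<'E'
from h import *
np.set_printoptions(precision=4,suppress=True)
s,f=pickle.load(open('w1.pkl','rb'));D=pickle.load(open('f0.pkl','rb'))
a=cv2.resize(f['image'][125:250,160:390],(800,435),interpolation=3)
b=cv2.resize(D['top']['image'][255:310,145:195],None,fx=3,fy=3,interpolation=3);c=cv2.resize(D['scene']['image'][200:245,340:390],None,fx=3.6,fy=3.6,interpolation=3)
o=np.zeros((600,800,3),np.uint8);o[:435]=a;o[435:600,:150]=b;o[435:597,200:380]=c
cv2.imwrite('pics/c.png',cv2.convertScaleAbs(o,alpha=1.4))
W=cam(f,s)
for n,z in(('ground',0),('top',.045)):
  print(n,[onz(W,p,z)[:2] for p in((197,137),(231,142),(215,223),(179,218),(293,216),(302,241),(379,230),(363,189))])
E
```

```text
ground [array([0.3085, 0.3038]), array([0.3299, 0.3369]), array([0.41  , 0.2746]), array([0.386 , 0.2373]), array([0.4416, 0.3657]), array([0.4761, 0.3626]), array([0.5024, 0.4553]), array([0.4455, 0.4561])]
top [array([0.3098, 0.3152]), array([0.3289, 0.3448]), array([0.4003, 0.2891]), array([0.3789, 0.2559]), array([0.4285, 0.3704]), array([0.4593, 0.3676]), array([0.4827, 0.4503]), array([0.432, 0.451])]
```

View pics/c.png

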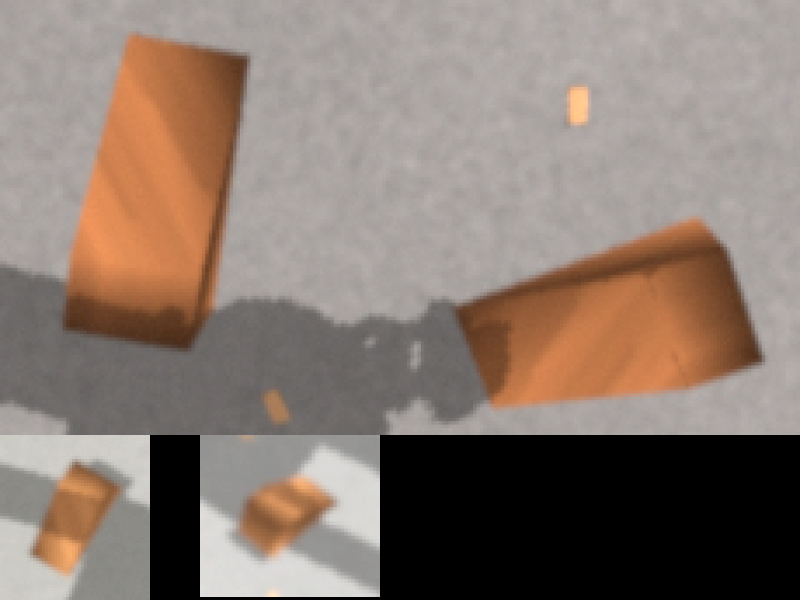

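Chock2 has its thin edge at the top of the picture, at world heading 147°. Its edge is 39.4 mm wide when cast at z=0, and its heel 39.5 mm at z=45 mm, so both heights check. It is centred near (0.354, 0.296). I'll go and grasp it.

Emit:
apply_moves --moves '[[[-0.1,-0.8,-1.6,0,0,-2,0],[-0.2,-1.6,-3.2,0,0,-5,0],[-0.25,-2.4,-4.8,0,0,-8.5,0],[-0.3,-3.2,-6.4,0,0,-8.5,0],[-0.37,-3.84,-8.0,0,0,-8.5,0]]]'

```text
time_s: 1.2
position: [0.3695, 0.2854, 0.0891]
tcp_rot: [3.141, 0.0, 2.566]
contact_force: [1.8, -0.8, -1.2]
opening: 0.0855
gripper_force: 0.0
```

Emit:
apply_moves --moves '[[[0,0,-1.0,0,0,0,0],[0,0,-2.0,0,0,0,0],[0,0,-2.6,0,0,0,0],[0,0,-2.6,0,0,0,0]]]'

```text
time_s: 1.6
position: [0.3687, 0.2857, 0.0235]
tcp_rot: [-3.138, -0.001, 2.566]
contact_force: [-0.6, -0.2, -0.0]
opening: 0.0852
gripper_force: 0.0
```

```bash
python3 - <<'E'
from h import *
from station import bot,grab_frame
s=bot.state();f=grab_frame('wrist');cv2.imwrite('pics/w2.png',f['image']);print(s['position'],s['tcp_rot'],s['contact_force'],s['opening'])
E
```

```text
[0.36871741 0.28569579 0.02354802] [-3.13847033e+00 -1.33865554e-03  2.56633229e+00] [-0.61318678 -0.21544865 -0.01346257] 0.08521518991071665
```

View pics/w2.png

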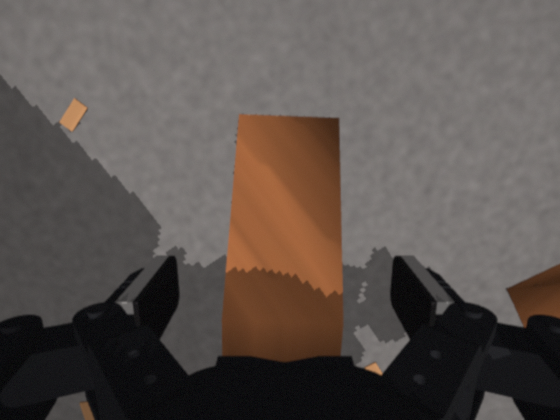

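The chock sits centred between the open fingers, with its thin edge at (238–339,116) square to the tool. Next: close and lift.

Emit:
apply_moves --moves '[[[0,0,0,0,0,0,1],[0,0,0,0,0,0,1],[0,0,0,0,0,0,1],[0,0,0,0,0,0,1],[0,0,0,0,0,0,1]]]'

```text
time_s: 2.15
position: [0.3701, 0.2867, 0.0262]
tcp_rot: [3.14, 0.001, 2.566]
contact_force: [-2.2, -1.6, 13.9]
opening: 0.0392
gripper_force: 59.6
```

```bash
python3 - <<'E'
from h import *
from station import bot,grab_frame
np.set_printoptions(precision=4,suppress=True)
# board frame fit from triangulated mat corners (board coords lowL(-.15,-.17?)...)
low=np.array([[.7065,.1137,.0304],[.6853,-.2203,.0249]]);hi=np.array([[.4319,.132,.1417],[.4082,-.204,.1383]])
C=np.vstack([low,hi]);ctr=C.mean(0)
xd=hi.mean(0)-low.mean(0);yd=((low[0]-low[1])+(hi[0]-hi[1]))/2
print('ctr',ctr,'len',np.linalg.norm(xd),np.linalg.norm(yd),'tilt',np.degrees(np.arcsin(xd[2]/np.linalg.norm(xd))),'yaw x',np.degrees(np.arctan2(xd[1],xd[0])),'yaw y',np.degrees(np.arctan2(yd[1],yd[0])))
s=bot.state();f=grab_frame('wrist');W=cam(f,s);print(s['position'],s['tcp_rot'],s['opening'],s['gripper_force'],s['contact_force'])
im=f['image'];hsv=cv2.cvtColor(im,cv2.COLOR_BGR2HSV);m=cv2.inRange(hsv,(0,110,40),(16,255,255));m[:,420:]=0;m[:,:180]=0;m[330:]=0
c=max(cv2.findContours(m,0,2)[0],key=cv2.contourArea);p=c[:,0,:];y0=p[:,1].min();print('top row',y0,'cols',p[abs(p[:,1]-y0-6)<2][:,0].min(),p[abs(p[:,1]-y0-6)<2][:,0].max())
pickle.dump((s,f),open('g2.pkl','wb'))
R=Ro.from_euler('xyz',s['tcp_rot']).as_matrix()
for q in((238,y0),(339,y0)):
    X=onz(W,q,.001);print('edge in tool',R.T@(X-s['position']))
E
```

```text
ctr [ 0.558  -0.0446  0.0838] len 0.2983538754566462 0.33578088837812076 tilt 22.12114976467344 yaw x 176.41138121558166 yaw y 86.16606016256345
[0.3701 0.2867 0.0262] [3.1403 0.0006 2.5665] 0.03916330783827003 59.60989236831665 [-2.2162 -1.5785 13.8895]
top row 114 cols 332 333
edge in tool [ 0.0636 -0.0183  0.0251]
edge in tool [0.0636 0.023  0.0252]
```

The fingertips just touched the bench as they closed (13.9 N up), so I'll regrip 5 mm higher and then lift.

Emit:
apply_moves --moves '[[[0,0,0,0,0,0,0.2],[0,0,0,0,0,0,0.2],[0,0,0.2,0,0,0,0.2],[0,0,0.2,0,0,0,1],[0,0,0.2,0,0,0,1]]]'

```text
time_s: 2.7
position: [0.3699, 0.2865, 0.0305]
tcp_rot: [3.141, 0.0, 2.566]
contact_force: [2.3, 3.4, 3.0]
opening: 0.04
gripper_force: 2.5
```

Emit:
apply_moves --moves '[[[0,0,0,0,0,0,1],[0,0,0,0,0,0,1],[0,0,0,0,0,0,1]]]'

```text
time_s: 3.0
position: [0.3699, 0.2865, 0.0306]
tcp_rot: [3.141, 0.0, 2.566]
contact_force: [-1.1, -1.6, 13.4]
opening: 0.0395
gripper_force: 59.5
```

Emit:
apply_moves --moves '[[[0,0,1,0,0,0,1],[0,0,3,0,0,0,1],[0.2,-0.2,5,0,0,6,1],[1,-1,6.6,0,0,13,1],[2,-2,8.0,0,0,20,1]]]'

```text
time_s: 3.5
position: [0.4197, 0.2363, 0.2327]
tcp_rot: [3.141, 0.001, 2.923]
contact_force: [1.0, 0.4, -1.3]
opening: 0.0392
gripper_force: 61.1
```

Emit:
apply_moves --moves '[[[1,-1.2,1,0,0,4,1],[2,-2.4,2,0,0,9.3,1],[3.2,-3.6,2.6,0,0,9.3,1],[4.4,-5,3,0,0,9.3,1],[5.4,-6.2,3,0,0,9.3,1]]]'

```text
time_s: 4.0
position: [0.5565, 0.0796, 0.3067]
tcp_rot: [3.141, 0.002, 3.078]
contact_force: [-0.6, 0.9, -1.1]
opening: 0.0394
gripper_force: 61.1
```

```bash
python3 - <<'E'
from h import *
from station import bot,grab_frame
np.set_printoptions(precision=4,suppress=True)
s=bot.state();f=grab_frame('wrist');pickle.dump((s,f),open('w3.pkl','wb'));cv2.imwrite('pics/w3.png',f['image']);print(s['position'],s['tcp_rot'],s['contact_force'],s['joint_positions'])
E
```

```text
[0.5565 0.0796 0.3067] [3.1413 0.0025 3.0776] [-0.6091  0.901  -1.1252] [ 0.0882  0.3013  1.7334 -0.0001  1.1044 -1.4185]
```

View pics/w3.png

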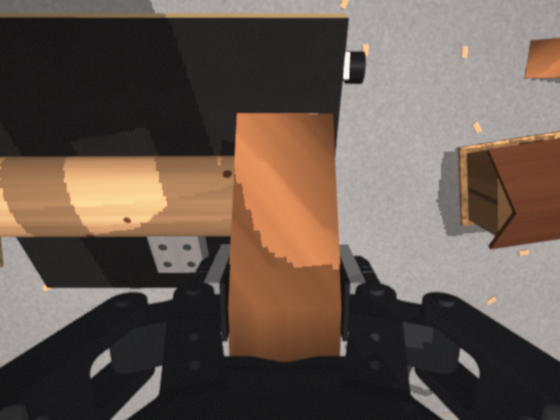

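Wrist view over the board: log rows 156–236, block top face (148,237)–(206,272), low mat edge at row 287, and high-left mat corner at (347,17). Chock2 is held square. Next I'll triangulate the board, log and block across the views.

```bash
python3 - <<'E'
from h import *
np.set_printoptions(precision=4,suppress=True)
D=pickle.load(open('f0.pkl','rb'));T=cam(D['top']);S=cam(D['scene']);s,f=pickle.load(open('w3.pkl','rb'));W=cam(f,s)
def quad(im,roi):
    x,y,w,h=roi;hsv=cv2.cvtColor(im[y:y+h,x:x+w],cv2.COLOR_BGR2HSV)
    hsv=cv2.resize(hsv,None,fx=4,fy=4,interpolation=cv2.INTER_LINEAR)
    m=cv2.inRange(hsv,(0,0,85),(180,50,255));m=cv2.morphologyEx(m,cv2.MORPH_CLOSE,np.ones((17,17)))
    c=max(cv2.findContours(m,0,2)[0],key=cv2.contourArea)
    return cv2.minAreaRect(c),(cv2.approxPolyDP(cv2.convexHull(c),8,True)[:,0,:]+.5)/4-.5+np.array([x,y])
for n,im,roi in(('top',D['top']['image'],(265,148,45,40)),('scene',D['scene']['image'],(222,236,40,45)),('w',f['image'],(140,225,75,55))):
    r,q=quad(im,roi);print(n,q.tolist())
# log silhouettes in w3 cols: rows of edges, top view log rect
im=f['image'];hsv=cv2.cvtColor(im,cv2.COLOR_BGR2HSV)
for c in(20,60,100,140,180,220): 
    v=np.where((hsv[120:260,c,1]>60)&(hsv[120:260,c,2]>70))[0]+120;print('log col',c,v.min(),v.max(),end=';')
    g=hsv[:,c,2].astype(int);print(' mat low rows', [i for i in range(240,330) if abs(g[i+1]-g[i-1])>25][:6],'hi',[i for i in range(5,40) if abs(g[i+1]-g[i-1])>25][:6])
t=D['top']['image'];ht=cv2.cvtColor(t,cv2.COLOR_BGR2HSV)
m=cv2.inRange(ht,(5,60,90),(25,200,255))[160:210,225:350];c=max(cv2.findContours(m,0,2)[0],key=cv2.contourArea);print('top log',cv2.approxPolyDP(cv2.convexHull(c),2.5,True)[:,0].tolist(),'+225,160')
hs=cv2.cvtColor(D['scene']['image'],cv2.COLOR_BGR2HSV)
m=cv2.inRange(hs,(5,60,90),(25,200,255))[200:260,190:305];c=max(cv2.findContours(m,0,2)[0],key=cv2.contourArea);print('scene log',cv2.approxPolyDP(cv2.convexHull(c),2.5,True)[:,0].tolist(),'+190,200')
print('hiL',tri(T,(95+295.5/2.28-.5,120+270.5/2.28-.5),W,(347,17)))
E
```

```text
top [[295.375, 154.125], [297.125, 168.875], [274.875, 169.375], [276.125, 154.125]]
scene [[236.125, 241.125], [254.125, 246.125], [245.875, 272.375], [227.875, 266.375]]
w [[204.125, 236.625], [205.875, 254.125], [194.625, 271.375], [157.625, 271.375], [146.625, 236.625]]
log col 20 156 237; mat low rows [242, 243, 244, 245, 246] hi [16, 17, 18]
log col 60 157 236; mat low rows [286, 287, 288, 289, 328, 329] hi [16, 17, 18]
log col 100 156 236; mat low rows [286, 287, 288, 289, 302, 303] hi [16, 17, 18]
log col 140 156 236; mat low rows [286, 287, 288, 289, 291, 292] hi [16, 17, 18]
log col 180 156 235; mat low rows [271, 272, 273, 274] hi [16, 17, 18, 19]
log col 220 155 236; mat low rows [] hi [16, 17, 18, 19]
top log [[117, 13], [115, 36], [11, 38], [11, 12], [115, 9]] +225,160
scene log [[11, 13], [19, 8], [102, 28], [104, 34], [100, 50], [97, 53], [12, 32], [9, 29]] +190,200
hiL [0.4306 0.1328 0.1481]
```

```bash
cat > board.py <<'E'
from h import *
np.set_printoptions(precision=4,suppress=True)
yw=np.radians(176.3);tl=np.radians(22)
bx=np.array([np.cos(yw)*np.cos(tl),np.sin(yw)*np.cos(tl),np.sin(tl)]);by=np.array([-np.sin(yw),np.cos(yw),0])*-1
by=np.cross([0,0,1],bx);by/=np.linalg.norm(by);bz=np.cross(bx,by);B=np.c_[bx,by,bz]
E
python3 - <<'E'
from board import *
D=pickle.load(open('f0.pkl','rb'));T=cam(D['top']);S=cam(D['scene']);s,f=pickle.load(open('w3.pkl','rb'));W=cam(f,s)
print(B)
h=onz(W,(120,17.3),.147);l=onz(W,(120,287.2),.035);e=h-l
print('hi',h,'low',l,'slope len',e[:2]@bx[:2]/np.cos(tl),'want .3')
hiL=onz(W,(347,17),.147);print('hiL',hiL)
hx=onz(W,(347,17),.147)
# origin: midpoint of hi/low along slope; y from corner
mid=(h+l)/2
for nm,C,px in(('top hiL',T,(224.2,238.2)),('top hiR',T,(363.1,235.5)),('top lowL',T,(227.6,147.3)),('top lowR',T,(350.4,144.3)),('sc hiL',S,(313,203.9)),('sc hiR',S,(204.7,179)),('sc lowL',S,(286.3,304)),('sc lowR',S,(175.5,274.7))):
    X=onplane(C,px,mid,bz);print(nm,X,'board dx,dy from mid:',B.T@(X-mid))
print('hiL wrist',B.T@(hiL-mid))
o,_=ray(W,(0,0))
# log axis
def tang(p):
    d=ray(W,p)[1];d=d-by*(d@by);return d/np.linalg.norm(d)
for c in(100,180):
    a,b=tang((c,155.5)),tang((c,236.5));m=a+b;m/=np.linalg.norm(m)
    half=np.arccos(a@b)/2;dist=.035/np.sin(half);A=o+m*dist
    r=(o+m*((mid+bz*.035-o)@bz)/(m@bz));print('log axis by tangents',B.T@(A-mid),'by plane',B.T@(r-mid))
for nm,C,p in(('top endL',T,(236,185)),('top endR',T,(341.5,183)),):
    print(nm,B.T@(onplane(C,p,mid+bz*.035,bz)-mid))
for nm,C,ps in(('top',T,((276.1,154.1),(295.4,154.1),(297.1,169.1),(274.9,169.4))),('scene',S,((245.9,272.4),(227.9,266.4),(236.1,241.1),(254.1,246.1))),('w',W,((206,272),(157.6,271.9),(146.6,236.6),(205,236.6)))):
    for p in ps: print(nm,'block',B.T@(onplane(C,p,mid+bz*.025,bz)-mid))
print('tri block corners',[B.T@(tri(T,a,W,b)-mid) for a,b in(((295.4,154.1),(157.6,271.9)),((276.1,154.1),(206,272)))])
E
```

```text
[[-0.9253 -0.0645  0.3738]
 [ 0.0598 -0.9979 -0.0242]
 [ 0.3746  0.      0.9272]]
hi [ 0.4203 -0.0306  0.147 ] low [ 0.6925 -0.1321  0.035 ] slope len 0.2782051208677831 want .3
hiL [0.4306 0.1341 0.147 ]
top hiL [0.4305 0.1321 0.1473] board dx,dy from mid: [ 0.1504 -0.2049  0.    ]
top hiR [ 0.406  -0.2003  0.1485] board dx,dy from mid: [ 0.1536  0.1283 -0.    ]
top lowL [0.704  0.1151 0.0366] board dx,dy from mid: [-0.1452 -0.2056 -0.    ]
top lowR [ 0.6811 -0.2197  0.0371] board dx,dy from mid: [-0.1438  0.13    0.    ]
sc hiL [0.4351 0.1313 0.1454] board dx,dy from mid: [ 0.1453 -0.2044  0.    ]
sc hiR [ 0.4143 -0.2034  0.1451] board dx,dy from mid: [ 0.1444  0.131  -0.    ]
sc lowL [0.7092 0.1119 0.0344] board dx,dy from mid: [-0.1511 -0.2028 -0.    ]
sc lowR [ 0.6898 -0.2154  0.0337] board dx,dy from mid: [-0.153   0.1251 -0.    ]
hiL wrist [ 0.1502 -0.207  -0.0003]
log axis by tangents [ 0.0165 -0.1616  0.0374] by plane [ 0.0148 -0.1616  0.035 ]
log axis by tangents [ 0.0166 -0.1616  0.0374] by plane [ 0.0148 -0.1616  0.035 ]
top endL [ 0.0159 -0.1766  0.035 ]
top endR [0.0188 0.0865 0.035 ]
top block [-0.0927 -0.074   0.025 ]
top block [-0.0909 -0.0232  0.025 ]
top block [-0.0391 -0.0212  0.025 ]
top block [-0.0401 -0.0784  0.025 ]
scene block [-0.0985 -0.0746  0.025 ]
scene block [-0.0951 -0.0207  0.025 ]
scene block [-0.0202 -0.0225  0.025 ]
scene block [-0.0215 -0.0763  0.025 ]
w block [-0.0944 -0.0764  0.025 ]
w block [-0.0943 -0.0238  0.025 ]
w block [-0.0425 -0.024   0.025 ]
w block [-0.0424 -0.0823  0.025 ]
tri block corners [array([-0.0925, -0.0234,  0.0245]), array([-0.0984, -0.0743,  0.0197])]
```

```bash
cat >> board.py <<'E'
_s,_f=pickle.load(open('w3.pkl','rb'));_W=cam(_f,_s)
mid=(onz(_W,(120,17.3),.147)+onz(_W,(120,287.2),.035))/2
# true slope midpoint kept; y measured from this point
def moves(s,Rt,Xt):
    "row numbers to reach Xt,Rt from state s"
    R=Ro.from_euler('xyz',s['tcp_rot']).as_matrix();return (Xt-s['position'])/.025,np.degrees(Ro.from_matrix(Rt@R.T).as_rotvec())
RP=np.c_[bx,-by,-bz]    # tool x uphill
RM=np.c_[-bx,by,-bz]    # tool x downhill
def rep(s):  # tcp in board coords
    return B.T@(np.array(s['position'])-mid)
E
python3 - <<'E'
from board import *
from station import bot
s=bot.state();R=Ro.from_euler('xyz',_s['tcp_rot']).as_matrix()
for p in((237,113),(333,114)):
    print('edge tool',R.T@(onplane(_W,p,_s['position']+R[:,2]*.029,R[:,2])-_s['position']))
ex=.0636
for nm,x,z in(('hover',-.035,.06),('near',-.022,.004),('in',-.001,.002),('down',-.001,0)):
    print(nm,*moves(s,RP,mid+B@np.array([x-ex,-.142,z+.0306])))
print(rep(s))
E
```

```text
Traceback (most recent call last):
NameError: name '_s' is not defined. Did you mean: 's'?
```

```bash
sed -i 's/_s\b/S3/g;s/_f\b/F3/g;s/_W\b/W3/g' board.py; python3 - <<'E'
from board import *
from station import bot
s=bot.state();R=Ro.from_euler('xyz',S3['tcp_rot']).as_matrix()
for p in((237,113),(333,114)):
    print('edge tool',R.T@(onplane(W3,p,S3['position']+R[:,2]*.029,R[:,2])-S3['position']))
ex=.0636
for nm,x,z in(('hover',-.035,.06),('near',-.022,.004),('in',-.001,.002),('down',-.001,0)):
    print(nm,*moves(s,RP,mid+B@np.array([x-ex,-.142,z+.0306])))
print(rep(s))
E
```

```text
edge tool [ 0.0635 -0.019   0.029 ]
edge tool [0.0631 0.0213 0.029 ]
hover [ 5.2452 -0.9481 -6.713 ] [ 1.5236 22.1573  0.0165]
near [ 3.9267 -0.8629 -8.5951] [ 1.5236 22.1573  0.0165]
in [ 3.1196 -0.8107 -8.3546] [ 1.5236 22.1573  0.0165]
down [ 3.0897 -0.8087 -8.4288] [ 1.5236 22.1573  0.0165]
[ 0.087  -0.1572  0.1966]
```

Emit:
apply_moves --moves '[[[1.5,-0.3,0,0.5,7,0,1],[3.2,-0.6,-0.6,1,15,0,1],[5,-0.95,-1.2,1.5,22,0,1],[5.25,-0.95,-3,1.5,22.1,0,1],[5.25,-0.95,-4.9,1.5,22.1,0,1]]]'

```text
time_s: 4.55
position: [0.6885, 0.0568, 0.1854]
tcp_rot: [3.14, -0.387, 3.077]
contact_force: [-0.9, 0.1, -2.4]
opening: 0.0391
gripper_force: 61.2
```

Emit:
apply_moves --moves '[[[0,0,-0.8,0,0,0,1],[0,0,-1.8,0,0,0,1],[-0.6,0,-2.8,0,0,0,1],[-1.3,0.08,-3.65,0,0,0,1],[-1.3,0.08,-3.65,0,0,0,1]]]'

```text
time_s: 5.05
position: [0.6492, 0.0599, 0.094]
tcp_rot: [3.141, -0.394, 3.078]
contact_force: [-0.3, 0.1, -1.2]
opening: 0.0387
gripper_force: 61.1
```

```bash
python3 - <<'E'
from board import *
from station import bot
s=bot.state();print(s['time_s'],s['position'],s['contact_force'],s['joint_positions'],rep(s))
ex=.0633
for nm,x,z in(('near',-.022,.004),('in',-.001,.002),('down',-.001,0)):
    print(nm,*moves(s,RP,mid+B@np.array([x-ex,-.142,z+.0306])))
E
```

```text
5.05 [0.6492 0.0599 0.094 ] [-0.3338  0.0532 -1.1753] [ 0.0264  0.849   1.3631  0.0365  1.3219 -1.4968] [-0.0763 -0.147   0.034 ]
near [ 0.329  -0.2223 -0.1135] [-0.0856 -0.5523 -0.0427]
in [-0.4782 -0.1701  0.127 ] [-0.0856 -0.5523 -0.0427]
down [-0.5081 -0.1682  0.0528] [-0.0856 -0.5523 -0.0427]
```

Emit:
apply_moves --moves '[[[-0.15,-0.17,0.04,0,-0.5,0,1],[-0.3,-0.17,0.08,0,-0.5,0,1],[-0.48,-0.17,0.13,0,-0.5,0,1],[-0.5,-0.17,0.07,0,-0.5,0,1],[-0.52,-0.17,0.03,0,-0.5,0,1]]]'

```text
time_s: 5.55
position: [0.6403, 0.0555, 0.0985]
tcp_rot: [3.139, -0.377, 3.078]
contact_force: [0.0, -0.3, -1.9]
opening: 0.0395
gripper_force: 61.1
```

```bash
python3 - <<'E'
from board import *
from station import bot
s=bot.state();print(s['contact_force'],rep(s),moves(s,RP,mid+B@np.array([-.001-.0633,-.142,.0306])))
E
```

```text
[ 0.0361 -0.3295 -1.8567] [-0.0667 -0.142   0.035 ] (array([-0.153 ,  0.0097, -0.1284]), array([-0.0958,  0.3995, -0.0308]))
```

Emit:
apply_moves --moves '[[[0,0,0,0,0,0,1],[0,0,0,0,0,0,1]]]'

```text
time_s: 5.75
position: [0.6402, 0.0555, 0.098]
tcp_rot: [3.139, -0.378, 3.078]
contact_force: [-0.6, -0.3, -1.6]
opening: 0.0393
gripper_force: 61.1
```

```bash
python3 - <<'E'
from board import *
from station import bot
s=bot.state();print(s['contact_force'],rep(s),moves(s,RP,mid+B@np.array([-.001-.0633,-.142,.0306])))
E
```

```text
[-0.5731 -0.3142 -1.5541] [-0.0667 -0.142   0.0345] (array([-0.1466,  0.0099, -0.1075]), array([-0.0939,  0.3517, -0.0304]))
```

Emit:
apply_moves --moves '[[[-0.08,0,-0.02,0,0.3,0,1],[-0.14,0,-0.04,0,0.3,0,1],[-0.15,0,-0.08,0,0.3,0,1],[-0.15,0,-0.08,0,0.3,0,1]]]'

```text
time_s: 6.15
position: [0.6363, 0.0555, 0.096]
tcp_rot: [3.14, -0.383, 3.078]
contact_force: [-0.1, -0.9, -1.2]
opening: 0.0391
gripper_force: 61.3
```

Emit:
apply_moves --moves '[[[-0.01,0,-0.03,0,0,0,1],[-0.01,0,-0.03,0,0,0,1],[-0.01,0,-0.03,0,0,0,1]]]'

```text
time_s: 6.45
position: [0.6363, 0.0555, 0.0959]
tcp_rot: [3.14, -0.383, 3.078]
contact_force: [0.2, -0.2, 7.2]
opening: 0.0395
gripper_force: 62.1
```

```bash
python3 - <<'E'
from board import *
from station import bot
s=bot.state();print(s['contact_force'],rep(s),moves(s,RP,mid+B@np.array([-.001-.0633,-.142,.0306])))
E
```

```text
[ 0.2077 -0.1573  7.2278] [-0.0639 -0.1418  0.0311] (array([ 0.008 ,  0.0095, -0.0257]), array([-0.0973,  0.0828, -0.0316]))
```

Emit:
apply_moves --moves '[[[0,0,0.02,0,0,0,0.4],[0,0,0.02,0,0,0,0.25],[0,0,0.02,0,0,0,0.25],[0,0,0.02,0,0,0,0.25]]]'

```text
time_s: 6.85
position: [0.636, 0.0554, 0.0957]
tcp_rot: [3.14, -0.383, 3.078]
contact_force: [0.7, -0.1, -0.3]
opening: 0.0641
gripper_force: 0.0
```

Emit:
apply_moves --moves '[[[0.2,0,0.5,0,0,0,0.25],[0.8,0,2,0,0,0,0.2],[1.4,0,3.5,0,0,0,0],[1.6,0.2,5.3,0,-5,0,0],[1.0,1.0,7,0,-11,0,0]]]'

```text
time_s: 7.35
position: [0.6639, 0.0792, 0.2722]
tcp_rot: [3.127, -0.187, 3.08]
contact_force: [1.0, 1.1, 1.3]
opening: 0.0856
gripper_force: 0.0
```

```bash
python3 - <<'E'
from board import *
from station import bot,grab_frame
s=bot.state();f=grab_frame('wrist');W=cam(f,s);pickle.dump((s,f),open('w4.pkl','wb'));cv2.imwrite('pics/w4.png',f['image'])
print(s['position'],s['tcp_rot'],rep(s))
for X in((-.001,-.162,0),(-.001,-.122,0),(-.091,-.162,.045),(-.091,-.122,.045),(.0155,-.1766,.035),(-.018,-.0495,.025)): print(X,proj(W,mid+B@np.array(X)))
E
```

```text
[0.6639 0.0792 0.2722] [ 3.1274 -0.1866  3.0798] [-0.022  -0.1672  0.2044]
(-0.001, -0.162, 0) [274.6822 114.0244]
(-0.001, -0.122, 0) [229.0146 113.9058]
(-0.091, -0.162, 0.045) [274.7572 228.7188]
(-0.091, -0.122, 0.045) [229.0139 228.7961]
(0.0155, -0.1766, 0.035) [292.9705 102.3444]
(-0.018, -0.0495, 0.025) [139.0958 140.8214]
```

View pics/w4.png

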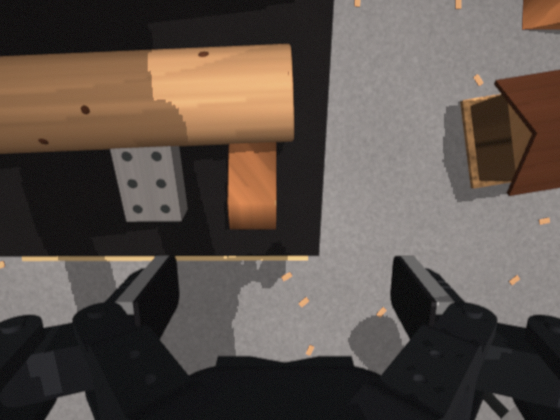

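Chock2 sits where predicted: its heel corners are at (229,229) and (276,229), and the log end at column 293 hasn't moved. Now chock1.

```bash
python3 - <<'E'
from board import *
from station import bot
s,f=pickle.load(open('w1.pkl','rb'));W=cam(f,s);D=pickle.load(open('f0.pkl','rb'));T=cam(D['top'])
q=lambda x,y:(160+x/3.478,125+y/3.48)
e=[onz(W,q(*p),.001)[:2] for p in((457,307),(492,407))];h=[onz(W,q(*p),.045)[:2] for p in((722,245),(762,360))]
print(e,h,np.linalg.norm(e[0]-e[1]),np.linalg.norm(h[0]-h[1]))
em,hm=sum(e)/2,sum(h)/2;d=em-hm;print('len',np.linalg.norm(d),'heading',np.degrees(np.arctan2(d[1],d[0])))
u=d/np.linalg.norm(d);c=(em-u*.045+hm+u*.045)/2;print('centre',c)
# height check: heel top mid, top view vs wrist
g=c-u*.019
st=bot.state();a=np.arctan2(-u[1],-u[0])
R=Ro.from_euler('xyz',[np.pi,0,a]).as_matrix()
print('grip',g,'yaw',np.degrees(a),moves(st,R,np.array([*g,.03])))
print('cottage nearest: roof',[onz(W,p,.08)[:2] for p in((272,340),(373,292))],'base',[onz(W,p,.0)[:2] for p in((268,318),(360,268))])
E
```

```text
[array([0.4373, 0.3655]), array([0.4766, 0.3616])] [array([0.4406, 0.4529]), array([0.481, 0.451])] 0.0395279292457145 0.040423683907268027
len 0.08849289088704881 heading -92.49141970479086
centre [0.4589 0.4078]
grip [0.4597 0.4267] yaw 87.50858029520916 (array([ -8.0775,  13.7293, -10.0861]), array([ -8.8411,  -6.473 , -88.7828]))
cottage nearest: roof [array([0.5382, 0.2953]), array([0.5294, 0.4164])] base [array([0.5573, 0.2775]), array([0.5405, 0.4152])]
```

Emit:
apply_moves --moves '[[[-0.9,1.5,0,-0.8,-0.6,-8,0],[-1.8,3.0,0,-1.6,-1.2,-16,0],[-2.7,4.6,0,-2.4,-1.75,-24,0],[-3.6,6.1,0,-3.2,-2.3,-32,0],[-4.5,7.6,0,-4.0,-2.9,-40,0]]]'

```text
time_s: 7.9
position: [0.5478, 0.2718, 0.2718]
tcp_rot: [-3.113, -0.118, 2.371]
contact_force: [1.1, -0.1, -0.1]
opening: 0.0854
gripper_force: 0.0
```

Emit:
apply_moves --moves '[[[-0.9,1.5,0,-0.8,-0.6,-8,0.1],[-1.8,3.0,0,-1.6,-1.2,-16,0.2],[-2.7,4.5,0,-2.4,-1.75,-24,0.2],[-3.5,6.1,-1,-3.2,-2.3,-32,0.2],[-3.6,6.1,-2.8,-4.0,-2.9,-40,0.2]]]'

```text
time_s: 8.4
position: [0.4592, 0.4281, 0.2053]
tcp_rot: [-3.134, -0.042, 1.686]
contact_force: [1.4, 0.9, -2.1]
opening: 0.068
gripper_force: 0.0
```

```bash
python3 - <<'E'
from board import *
from station import bot,grab_frame
s=bot.state();R=Ro.from_euler('xyz',[np.pi,0,np.radians(87.5)]).as_matrix()
print(s['position'],s['tcp_rot'],moves(s,R,np.array([.4597,.4267,.0305])))
f=grab_frame('wrist');W=cam(f,s);cv2.imwrite('pics/w5.png',f['image'])
hsv=cv2.cvtColor(f['image'],cv2.COLOR_BGR2HSV);m=cv2.inRange(hsv,(3,110,40),(16,255,255));
for c in cv2.findContours(m,0,2)[0]:
    if cv2.contourArea(c)>800:print(cv2.contourArea(c),cv2.boundingRect(c),cv2.approxPolyDP(cv2.convexHull(c),5,True)[:,0].tolist())
u=np.array([np.cos(np.radians(-92.5)),np.sin(np.radians(-92.5)),0]);v=np.array([-u[1],u[0],0]);c=np.array([.4589,.4078,0])
for a,b,z in((45,20,0),(45,-20,0),(-45,20,45),(-45,-20,45)):print((a,b),proj(W,c+u*a/1e3+v*b/1e3+np.array([0,0,z/1e3])))
E
```

```text
[0.4592 0.4281 0.2053] [-3.1337 -0.0416  1.686 ] (array([ 0.0187, -0.0545, -6.9917]), array([-2.3658, -0.5385, -9.1066]))
1063.0 (439, 376, 40, 44) [[445, 376], [470, 381], [478, 395], [457, 419], [439, 409]]
10389.5 (359, 214, 168, 151) [[367, 215], [470, 216], [520, 238], [525, 310], [369, 364], [359, 331]]
3941.5 (257, 162, 58, 95) [[271, 162], [314, 173], [294, 256], [257, 250]]
(45, 20) [296.0464 256.2377]
(45, -20) [256.2534 250.0854]
(-45, 20) [315.6728 173.7136]
(-45, -20) [267.1699 165.8966]
```

Predicted corners match the image to within about 1 px, so I'll descend and grasp.

Emit:
apply_moves --moves '[[[0,0,-1,-1,-0.3,-4,0.2],[0,0,-2.5,-2.3,-0.5,-9.1,0.2],[0,-0.05,-4.4,-2.3,-0.5,-9.1,0.2],[0,-0.05,-6,-2.3,-0.5,-9.1,0.2],[0,-0.05,-6.8,-2.3,-0.5,-9.1,0.2]]]'

```text
time_s: 8.95
position: [0.4579, 0.4206, 0.0288]
tcp_rot: [-3.13, 0.007, 1.532]
contact_force: [-0.5, -0.1, -0.1]
opening: 0.0683
gripper_force: 0.0
```

```bash
python3 - <<'E'
from board import *
from station import bot
s=bot.state();R=Ro.from_euler('xyz',[np.pi,0,np.radians(87.5)]).as_matrix()
print(s['position'],s['tcp_rot'],s['contact_force'],moves(s,R,np.array([.4597,.4267,.0305])))
E
```

```text
[0.4579 0.4206 0.0288] [-3.1304  0.0066  1.5316] [-0.5223 -0.1107 -0.0828] (array([0.0738, 0.2456, 0.0681]), array([ 0.3494, -0.6558, -0.2538]))
```

Emit:
apply_moves --moves '[[[0.07,0.25,0.06,0.3,-0.6,-0.2,0.2],[0.07,0.25,0.06,0.3,-0.6,-0.2,0.2],[0.07,0.25,0.06,0.3,-0.6,-0.2,1],[0.07,0.25,0.06,0.3,-0.6,-0.2,1],[0.07,0.25,0.06,0.3,-0.6,-0.2,1]]]'

```text
time_s: 9.45
position: [0.4613, 0.4286, 0.0349]
tcp_rot: [3.138, -0.004, 1.527]
contact_force: [-0.7, -1.2, 11.8]
opening: 0.0392
gripper_force: 60.2
```

Emit:
apply_moves --moves '[[[0,0,0,0,0,0,1],[0,0,0,0,0,0,1],[0,0,0,0,0,0,1]]]'

```text
time_s: 9.75
position: [0.4613, 0.4286, 0.0349]
tcp_rot: [3.138, -0.004, 1.527]
contact_force: [-1.1, -0.2, 12.2]
opening: 0.0393
gripper_force: 60.1
```

```bash
python3 - <<'E'
from board import *
from station import bot
s=bot.state();print(s['position'],s['tcp_rot'],s['contact_force'],s['opening'],s['gripper_force'])
R=Ro.from_euler('xyz',s['tcp_rot']).as_matrix();u=np.array([np.cos(np.radians(-92.5)),np.sin(np.radians(-92.5)),0])
print('edge in tool (wrist est)',R.T@(np.array([.4589,.4078,0])+u*.045-s['position']))
E
```

```text
[0.4613 0.4286 0.0349] [ 3.1376 -0.0036  1.5266] [-1.1059 -0.184  12.1666] 0.03934036093299335 60.12959249317646
edge in tool (wrist est) [-0.066  -0.0016  0.0347]
```

Emit:
apply_moves --moves '[[[0,0,1,0,0,0,1],[0,0,3,0,0,0,1],[0,-0.2,5,0,0,0,1],[0,-0.5,7,0,0,0,1],[0,-1.5,8.6,0,0,-5,1]]]'

```text
time_s: 10.25
position: [0.4608, 0.3915, 0.2519]
tcp_rot: [3.137, -0.005, 1.441]
contact_force: [1.6, 0.8, -1.2]
opening: 0.039
gripper_force: 60.7
```

```bash
python3 - <<'E'
from board import *
from station import bot
s=bot.state()
print(s['position'],s['joint_positions'],moves(s,RM,mid+B@np.array([-.035-.066,.052,.095])))
R=Ro.from_euler('xyz',s['tcp_rot']).as_matrix();r=Ro.from_matrix(RM@R.T).as_rotvec()
for k in(.5,): print(np.degrees(r*k))
E
```

```text
[0.4608 0.3915 0.2519] [0.6541 0.4119 1.708  0.0001 1.015  0.7843] (array([  8.8481, -21.3259,  -4.4269]), array([-15.3346,  19.1136, -85.1129]))
[ -7.6673   9.5568 -42.5565]
```

Emit:
apply_moves --moves '[[[0.1,-1.8,0.5,-1.4,1.7,-7.6,1],[0.5,-3.7,1,-2.8,3.4,-15.3,1],[1.0,-5.5,1,-4.1,5.2,-23,1],[1.5,-7.3,1,-5.5,6.9,-30.6,1],[2.2,-9.1,1,-6.9,8.6,-38.3,1]]]'

```text
time_s: 10.75
position: [0.5152, 0.1612, 0.2744]
tcp_rot: [-3.065, 0.17, 0.771]
contact_force: [1.7, 0.5, -1.7]
opening: 0.0393
gripper_force: 60.7
```

Emit:
apply_moves --moves '[[[0.7,-1.8,0,-1.4,1.7,-7.6,1],[1.6,-3.5,0,-2.8,3.4,-15.3,1],[2.5,-5.2,0,-4.1,5.2,-23,1],[3.4,-6.9,0,-5.5,6.9,-30.6,1],[4.4,-8.6,0,-6.9,8.6,-38.3,1]]]'

```text
time_s: 11.25
position: [0.6259, -0.054, 0.2742]
tcp_rot: [-3.112, 0.353, 0.087]
contact_force: [1.6, -0.6, -0.8]
opening: 0.0392
gripper_force: 60.7
```

```bash
python3 - <<'E'
from board import *
from station import bot
s=bot.state()
print(s['position'],s['tcp_rot'],s['joint_positions'],rep(s),moves(s,RM,mid+B@np.array([-.035-.066,.052,.095])))
E
```

```text
[ 0.6259 -0.054   0.2742] [-3.1122  0.3533  0.0873] [-0.112   0.6247  1.33   -0.0397  1.5393  1.3851] [ 0.006  -0.0318  0.1951] (array([ 2.2448, -3.5046, -5.3168]), array([-1.5914,  1.7385, -8.0916]))
```

Emit:
apply_moves --moves '[[[0.9,-1.2,0,-0.8,0.9,-4,1],[1.8,-2.4,-0.8,-1.6,1.7,-8,1],[2.25,-3.5,-2,-1.6,1.7,-8.1,1],[2.25,-3.5,-3.8,-1.6,1.7,-8.1,1],[2.25,-3.5,-5.3,-1.6,1.7,-8.1,1]]]'

```text
time_s: 11.75
position: [0.6816, -0.1409, 0.1392]
tcp_rot: [-3.141, 0.383, -0.061]
contact_force: [-0.6, -0.4, -0.7]
opening: 0.0392
gripper_force: 60.8
```

Emit:
apply_moves --moves '[[[0,0,0,0,0,0,1]]]'

```text
time_s: 11.85
position: [0.6789, -0.1394, 0.1361]
tcp_rot: [-3.139, 0.391, -0.059]
contact_force: [-0.8, -0.2, -1.9]
opening: 0.039
gripper_force: 60.8
```

```bash
python3 - <<'E'
from board import *
from station import bot,grab_frame
s=bot.state()
print(s['position'],s['tcp_rot'],rep(s),s['contact_force'])
for x,z in((-.022,.005),(-.001,.003),(-.001,0)):print(moves(s,RM,mid+B@np.array([x-.066,.052,z+.0349])))
f=grab_frame('wrist');W=cam(f,s);cv2.imwrite('pics/w6.png',f['image'])
R=Ro.from_euler('xyz',s['tcp_rot']).as_matrix();P=lambda *a:proj(W,s['position']+R@np.array(a))
print('edge pred px',P(-.066,.0184,.0347),P(-.066,-.0216,.0347),'heel top',P(.024,.02,-.01),P(.024,-.02,-.01))
hsv=cv2.cvtColor(f['image'],cv2.COLOR_BGR2HSV);m=cv2.inRange(hsv,(3,110,40),(16,255,255))
for c in cv2.findContours(m,0,2)[0]:
    if cv2.contourArea(c)>800:print(cv2.contourArea(c),cv2.boundingRect(c),cv2.approxPolyDP(cv2.convexHull(c),5,True)[:,0].tolist())
E
```

```text
[ 0.6789 -0.1394  0.1361] [-3.1391  0.3909 -0.059 ] [-0.0999  0.05    0.089 ] [-0.783  -0.1766 -1.8755]
(array([-1.1805, -0.0052, -1.643 ]), array([-0.154 , -0.3853, -0.2672]))
(array([-1.9876,  0.0469, -1.4025]), array([-0.154 , -0.3853, -0.2672]))
(array([-2.0325,  0.0498, -1.5137]), array([-0.154 , -0.3853, -0.2672]))
edge pred px [320.8073 364.3924] [245.17  364.436] heel top [345.6304 232.3186] [228.3564 232.3591]
3152.5 (0, 227, 38, 125) [[0, 227], [14, 229], [37, 342], [26, 351], [0, 351]]
16572.5 (224, 202, 121, 161) [[328, 203], [344, 237], [339, 354], [283, 362], [225, 354], [227, 235], [241, 203]]
```

Emit:
apply_moves --moves '[[[-0.4,0,-0.6,0,-0.3,-0.2,1],[-0.8,0,-1.2,-0.1,-0.4,-0.3,1],[-1.2,0,-1.55,-0.1,-0.4,-0.3,1],[-1.5,0,-1.5,-0.1,-0.4,-0.3,1],[-1.8,0.03,-1.43,-0.1,-0.4,-0.3,1]]]'

```text
time_s: 12.4
position: [0.6376, -0.1391, 0.1072]
tcp_rot: [3.14, 0.373, -0.065]
contact_force: [1.9, -0.7, -3.4]
opening: 0.0398
gripper_force: 60.6
```

Emit:
apply_moves --moves '[[[0,0,0,0,0,0,1]]]'

```text
time_s: 12.5
position: [0.6371, -0.139, 0.107]
tcp_rot: [3.141, 0.374, -0.065]
contact_force: [-0.6, -0.2, -1.0]
opening: 0.0392
gripper_force: 60.7
```

```bash
python3 - <<'E'
from board import *
from station import bot
s=bot.state()
print(s['position'],rep(s),s['contact_force'])
for x,z in((-.001,.002),(-.001,0)):print(moves(s,RM,mid+B@np.array([x-.066,.052,z+.0349])))
E
```

```text
[ 0.6371 -0.139   0.107 ] [-0.0721  0.0523  0.0464] [-0.644  -0.1591 -1.0279]
(array([-0.3302,  0.0315, -0.2765]), array([0.086 , 0.5658, 0.0042]))
(array([-0.3601,  0.0334, -0.3507]), array([0.086 , 0.5658, 0.0042]))
```

The chock came in too high, so its edge may be touching the log. I'll back off downhill slowly, lower it, and re-approach.

Emit:
apply_moves --moves '[[[0.15,0,-0.06,0,0.5,0,1],[0.3,0,-0.12,0,0.5,0,1],[0.45,0,-0.2,0,0.5,0,1],[0.55,0,-0.4,0,0.5,0,1],[0.55,0,-0.5,0,0.5,0,1]]]'

```text
time_s: 13.0
position: [0.6506, -0.1388, 0.0911]
tcp_rot: [3.141, 0.386, -0.065]
contact_force: [-0.2, -1.0, -0.3]
opening: 0.0388
gripper_force: 60.8
```

Emit:
apply_moves --moves '[[[0,0,0,0,0,0,1],[0,0,0,0,0,0,1]]]'

```text
time_s: 13.2
position: [0.6502, -0.1389, 0.0919]
tcp_rot: [3.141, 0.386, -0.065]
contact_force: [-1.0, -0.3, -1.0]
opening: 0.039
gripper_force: 60.8
```

```bash
python3 - <<'E'
from board import *
from station import bot
s=bot.state()
print(s['position'],rep(s),s['contact_force'])
for x,z in((-.018,.003),(-.001,.002),(-.001,0)):print(moves(s,RM,mid+B@np.array([x-.066,.052,z+.0349])))
E
```

```text
[ 0.6502 -0.1389  0.0919] [-0.0899  0.0513  0.0373] [-0.9709 -0.2766 -0.9593]
(array([-0.2111, -0.0144,  0.1114]), array([ 0.0453, -0.0988,  0.0098]))
(array([-0.8552,  0.0273,  0.329 ]), array([ 0.0453, -0.0988,  0.0098]))
(array([-0.8851,  0.0292,  0.2548]), array([ 0.0453, -0.0988,  0.0098]))
```

Emit:
apply_moves --moves '[[[-0.2,0,0.07,0,0,0,1],[-0.4,0,0.15,0,0,0,1],[-0.6,0.02,0.22,0,0,0,1],[-0.75,0.03,0.28,0,0,0,1],[-0.75,0.03,0.28,0,0,0,1]]]'

```text
time_s: 13.7
position: [0.6312, -0.1381, 0.0997]
tcp_rot: [3.141, 0.385, -0.065]
contact_force: [0.3, -0.0, -1.2]
opening: 0.0393
gripper_force: 60.8
```

Emit:
apply_moves --moves '[[[0,0,0,0,0,0,1]]]'

```text
time_s: 13.8
position: [0.6317, -0.1381, 0.0993]
tcp_rot: [3.14, 0.385, -0.065]
contact_force: [0.0, 0.8, -0.5]
opening: 0.0391
gripper_force: 60.8
```

```bash
python3 - <<'E'
from board import *
from station import bot
s=bot.state()
print(s['position'],rep(s),s['contact_force'])
for x,z in((-.001,.002),(-.001,0)):print(moves(s,RM,mid+B@np.array([x-.066,.052,z+.0349])))
E
```

```text
[ 0.6317 -0.1381  0.0993] [-0.07    0.0518  0.0373] [ 0.0274  0.7807 -0.5329]
(array([-0.117 , -0.0015,  0.0309]), array([ 0.0558, -0.0458,  0.0074]))
(array([-0.1469,  0.0004, -0.0433]), array([ 0.0558, -0.0458,  0.0074]))
```

Emit:
apply_moves --moves '[[[-0.08,0,0.02,0,0,0,1],[-0.12,0,0.03,0,0,0,1],[-0.13,0,0,0,0,0,1],[-0.14,0,-0.04,0,0,0,1],[-0.14,0,-0.04,0,0,0,1]]]'

```text
time_s: 14.3
position: [0.6283, -0.1381, 0.0987]
tcp_rot: [3.14, 0.385, -0.065]
contact_force: [-0.1, 0.8, 7.3]
opening: 0.0392
gripper_force: 61.6
```

Emit:
apply_moves --moves '[[[0,0,-0.02,0,0,0,1],[0,0,-0.04,0,0,0,1],[0,0,-0.04,0,0,0,1]]]'

```text
time_s: 14.6
position: [0.6283, -0.1381, 0.0987]
tcp_rot: [3.14, 0.385, -0.065]
contact_force: [-2.9, 1.0, 18.1]
opening: 0.0392
gripper_force: 63.0
```

```bash
python3 - <<'E'
from board import *
from station import bot
s=bot.state()
print(s['position'],rep(s),s['contact_force'])
for x,z in((-.001,.002),(-.001,0)):print(moves(s,RM,mid+B@np.array([x-.066,.052,z+.0349])))
E
```

```text
[ 0.6283 -0.1381  0.0987] [-0.0671  0.052   0.0354] [-2.9381  0.9532 18.1369]
(array([ 0.0191, -0.0017,  0.0585]), array([ 0.0652, -0.0533,  0.0045]))
(array([-0.0108,  0.0002, -0.0157]), array([ 0.0652, -0.0533,  0.0045]))
```

Emit:
apply_moves --moves '[[[0,0,0.05,0,0,0,1],[0,0,0.06,0,0,0,0.4],[0,0,0.06,0,0,0,0.25],[0,0,0.06,0,0,0,0.25],[0,0,0.06,0,0,0,0.25]]]'

```text
time_s: 15.1
position: [0.6281, -0.1381, 0.0984]
tcp_rot: [3.141, 0.385, -0.065]
contact_force: [-0.5, -1.0, 0.7]
opening: 0.0641
gripper_force: 0.0
```

Emit:
apply_moves --moves '[[[0.2,0,0.5,0,0,0,0.25],[0.8,0,2,0,0,0,0.25],[1.4,0.6,3.5,0,0,0,0.25],[2,1.8,5,0,0,0,0.2],[1.5,3.2,6,0,0,0,0.2]]]'

```text
time_s: 15.6
position: [0.6686, -0.058, 0.2518]
tcp_rot: [3.14, 0.38, -0.066]
contact_force: [-0.3, 1.4, 0.7]
opening: 0.0682
gripper_force: 0.0
```

Emit:
apply_moves --moves '[[[0,0,0,0,0,0,0.2],[0,0,0,0,0,0,0.2]]]'

```text
time_s: 15.8
position: [0.6661, -0.0574, 0.2501]
tcp_rot: [3.14, 0.383, -0.064]
contact_force: [-0.8, -0.6, 0.1]
opening: 0.0686
gripper_force: 0.0
```

```bash
python3 - <<'E'
from board import *
from station import bot,grab_frame
s=bot.state();f=grab_frame('wrist');W=cam(f,s);pickle.dump((s,f),open('w7.pkl','wb'));cv2.imwrite('pics/w7.png',f['image'])
print(s['position'],s['tcp_rot'],rep(s))
for X in((-.091,.072,.045),(-.091,.032,.045),(-.091,-.162,.045),(-.091,-.122,.045),(.0155,-.1766,.035),(.0155,.0865,.035),(-.094,-.0495,.025),(-.0195,-.09,.035),(-.0195,.0,.035)): print(X,proj(W,mid+B@np.array(X)))
E
```

```text
[ 0.6661 -0.0574  0.2501] [ 3.1403  0.3832 -0.0636] [-0.0405 -0.031   0.1879]
(-0.091, 0.072, 0.045) [424.362  128.5183]
(-0.091, 0.032, 0.045) [370.3385 128.4818]
(-0.091, -0.162, 0.045) [107.753  128.3045]
(-0.091, -0.122, 0.045) [161.9721 128.3411]
(0.0155, -0.1766, 0.035) [112.2576 256.5522]
(0.0155, 0.0865, 0.035) [423.9956 256.4879]
(-0.094, -0.0495, 0.025) [261.6872 123.1613]
(-0.0195, -0.09, 0.035) [212.8878 216.8755]
(-0.0195, 0.0, 0.035) [322.8482 216.8828]
```

View pics/w7.png

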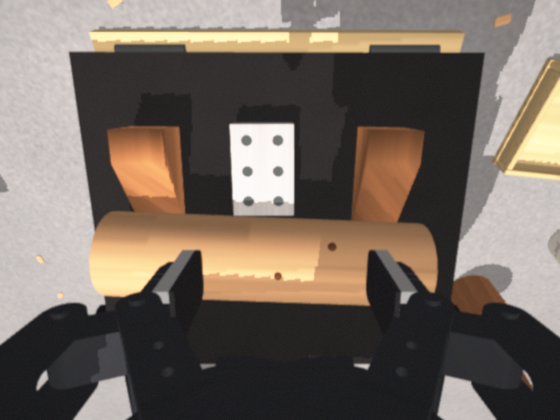

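Both chocks are in, with heels at rows 127/128 as predicted. The block hasn't moved (230–295, row 124). The log is slightly yawed (rows 211 to 226), but its centre has shifted only about 1 mm. Next I'll grasp the block.

```bash
python3 - <<'E'
from board import *
from station import bot
s=bot.state()
for z in(.075,.021):print(moves(s,RM,mid+B@np.array([-.064,-.0495,z])))
E
```

```text
(array([-0.7562,  0.8247, -4.498 ]), array([ 0.072 , -0.0449, -0.0257]))
(array([-1.5637,  0.8769, -6.5007]), array([ 0.072 , -0.0449, -0.0257]))
```

Emit:
apply_moves --moves '[[[-0.2,0.4,-1.2,0,0,0,0.2],[-0.4,0.82,-2.4,0,0,0,0.2],[-0.6,0.82,-3.6,0,0,0,0.2],[-0.75,0.82,-4.5,0,0,0,0.2],[-0.75,0.82,-4.5,0,0,0,0.2]]]'

```text
time_s: 16.35
position: [0.6444, -0.0385, 0.1324]
tcp_rot: [3.141, 0.392, -0.066]
contact_force: [0.1, 0.1, -0.5]
opening: 0.0684
gripper_force: 0.0
```

Emit:
apply_moves --moves '[[[0,0,0,0,0,0,0.2]]]'

```text
time_s: 16.45
position: [0.6468, -0.0384, 0.1359]
tcp_rot: [3.14, 0.386, -0.066]
contact_force: [-0.2, -0.2, 0.3]
opening: 0.0684
gripper_force: 0.0
```

```bash
python3 - <<'E'
from board import *
from station import bot
s=bot.state();print(rep(s),s['opening'],s['contact_force'])
for z in(.03,.021):print(moves(s,RM,mid+B@np.array([-.064,-.0495,z])))
E
```

```text
[-0.0643 -0.0487  0.0744] 0.06836788237628987 [-0.2248 -0.1548  0.2836]
(array([-0.673 ,  0.0761, -1.6425]), array([ 0.0486, -0.1466,  0.0583]))
(array([-0.8076,  0.0848, -1.9763]), array([ 0.0486, -0.1466,  0.0583]))
```

Emit:
apply_moves --moves '[[[-0.2,0,-0.5,0,0,0,0.2],[-0.4,0,-1.0,0,0,0,0.2],[-0.6,0,-1.5,0,0,0,0.2],[-0.8,0,-1.95,0,0,0,0.2],[-0.8,0,-1.95,0,0,0,0.2]]]'

```text
time_s: 16.95
position: [0.6251, -0.0375, 0.0856]
tcp_rot: [3.141, 0.388, -0.065]
contact_force: [0.3, -0.0, -0.0]
opening: 0.0688
gripper_force: 0.0
```

Emit:
apply_moves --moves '[[[0,0,0,0,0,0,0.2]]]'

```text
time_s: 17.05
position: [0.6268, -0.0376, 0.0872]
tcp_rot: [3.141, 0.386, -0.065]
contact_force: [0.1, 0.7, 1.4]
opening: 0.0683
gripper_force: 0.0
```

```bash
python3 - <<'E'
from board import *
from station import bot,grab_frame
s=bot.state();print(rep(s),s['opening'],s['contact_force'],s['tcp_rot'])
for z in(.021,):print(moves(s,RM,mid+B@np.array([-.064,-.0495,z])))
E
```

```text
[-0.0639 -0.0483  0.0217] 0.06832591704891683 [0.1321 0.7218 1.448 ] [ 3.1406  0.3856 -0.0651]
(array([-0.0041,  0.0498, -0.0282]), array([ 0.0461, -0.0993,  0.0059]))
```

Emit:
apply_moves --moves '[[[0,0.04,0,0,0,0,0.6],[0,0.04,0,0,0,0,1],[0,0.04,0,0,0,0,1],[0,0.04,0,0,0,0,1],[0,0.04,0,0,0,0,1]]]'

```text
time_s: 17.55
position: [0.6278, -0.0367, 0.0881]
tcp_rot: [3.14, 0.383, -0.065]
contact_force: [3.7, -1.3, 6.1]
opening: 0.0499
gripper_force: 64.6
```

```bash
python3 - <<'E'
from board import *
from station import bot
s=bot.state();print(rep(s),s['opening'],s['gripper_force'],s['contact_force'],s['tcp_rot'])
D=pickle.load(open('f0.pkl','rb'));T=cam(D['top']);S=cam(D['scene'])
tp=lambda x,y:(95+(x+.5)/2.28-.5,120+(y+.5)/2.28-.5)
sc=lambda x,y:(100+(x+.5)/2.4-.5,150+(y+.5)/2.4-.5)
a=np.array([onz(T,tp(*p),.028) for p in((648,66),(773,76),(768,163),(642,156))]);b=np.array([onz(S,sc(*p),.028) for p in((124,277),(23,235),(71,173),(169,210))])
for q in(a,b):print(q[:,:2].tolist(),q.mean(0),np.linalg.norm(q[0]-q[1]),np.linalg.norm(q[1]-q[2]),'y-axis hd',np.degrees(np.arctan2(*(q[0]+q[3]-q[1]-q[2])[[1,0]])))
E
```

```text
[-0.0645 -0.0492  0.023 ] 0.049909466367829454 64.59226727485657 [ 3.6731 -1.2662  6.1334] [ 3.1405  0.3831 -0.0651]
[[0.6645656832365272, -0.29776386439241903], [0.6379495280667811, -0.445295700618761], [0.5310972361483173, -0.4219719780983225], [0.5534229134579444, -0.27527196166525575]] [ 0.5968 -0.3601  0.028 ] 0.14991351645644296 0.10936822354065652 y-axis hd 80.5560210064128
[[0.672426405249032, -0.29633947968834407], [0.6435690604515292, -0.4407502263276136], [0.540799364880963, -0.420333419434179], [0.5671065771735303, -0.27698852513351274]] [ 0.606  -0.3586  0.028 ] 0.1472657804572171 0.10477812906990963 y-axis hd 79.14770736002316
```

Emit:
apply_moves --moves '[[[0.11,0,-0.04,0,0,0,1],[0.22,-0.01,-0.07,0,0,0,1],[0.34,-0.02,-0.11,0,0,0,1],[0.46,-0.03,-0.15,0,0,0,1],[0.6,-0.04,-0.19,0,0,0,1]]]'

```text
time_s: 18.05
position: [0.642, -0.0376, 0.0824]
tcp_rot: [3.141, 0.385, -0.065]
contact_force: [0.6, -0.8, -5.8]
opening: 0.0496
gripper_force: 63.3
```

Emit:
apply_moves --moves '[[[0.15,-0.01,-0.03,0,0,0,1],[0.35,-0.02,0.1,0,0,0,1],[0.6,-0.03,0.5,0,0,0,1],[1.0,-0.05,1.5,0,0,0,1],[1.5,-0.05,3,0,0,0,1]]]'

```text
time_s: 18.55
position: [0.6788, -0.0388, 0.1573]
tcp_rot: [3.141, 0.388, -0.065]
contact_force: [0.7, -0.4, -5.7]
opening: 0.0498
gripper_force: 64.0
```

Emit:
apply_moves --moves '[[[0.2,-0.3,1.7,0,-3,0,1],[0.2,-1.5,3.2,0,-8,0,1],[0,-3,4.2,0,-14,-2,1],[-0.5,-4.7,4.4,0,-20,-4,1],[-1,-6.5,4.4,0.2,-21.9,-6.5,1]]]'

```text
time_s: 19.05
position: [0.6539, -0.2024, 0.2712]
tcp_rot: [-3.094, -0.001, -0.171]
contact_force: [-0.9, -0.5, -6.0]
opening: 0.0498
gripper_force: 64.3
```

```bash
python3 - <<'E'
from board import *
from station import bot,grab_frame
s=bot.state();f=grab_frame('wrist');W=cam(f,s);pickle.dump((s,f),open('w8.pkl','wb'));cv2.imwrite('pics/w8.png',f['image'])
R=Ro.from_euler('xyz',[np.pi,0,np.radians(-10.1)]).as_matrix()
print(s['position'],s['tcp_rot'],s['opening'],s['contact_force'],moves(s,R,np.array([.60,-.359,.20])))
hsv=cv2.cvtColor(f['image'],cv2.COLOR_BGR2HSV);m=cv2.inRange(hsv,(15,50,110),(32,200,255))
for c in cv2.findContours(m,0,2)[0]:
    if cv2.contourArea(c)>600:print(cv2.contourArea(c),cv2.boundingRect(c),cv2.approxPolyDP(cv2.convexHull(c),5,True)[:,0].tolist())
c,sn=np.cos(np.radians(-10.1)),np.sin(np.radians(-10.1))
for a,b in((55,75),(55,-75),(-55,-75),(-55,75)):print('pred',proj(W,[.60+(a*c-b*sn)/1e3,-.359+(a*sn+b*c)/1e3,.028]))
# log check from top camera
t=grab_frame('top')['image'];ht=cv2.cvtColor(t,cv2.COLOR_BGR2HSV);cv2.imwrite('pics/top2.png',t)
m=cv2.inRange(ht,(5,60,90),(25,200,255))[160:215,225:350];cc=max(cv2.findContours(m,0,2)[0],key=cv2.contourArea);print('top log now',cv2.boundingRect(cc),cv2.minAreaRect(cc))
D=pickle.load(open('f0.pkl','rb'));ht=cv2.cvtColor(D['top']['image'],cv2.COLOR_BGR2HSV)
m=cv2.inRange(ht,(5,60,90),(25,200,255))[160:215,225:350];cc=max(cv2.findContours(m,0,2)[0],key=cv2.contourArea);print('before',cv2.boundingRect(cc),cv2.minAreaRect(cc))
E
```

```text
[ 0.6539 -0.2024  0.2712] [-3.0943 -0.0013 -0.1708] 0.049848896407519466 [-0.893  -0.5389 -6.0044] (array([-2.1567, -6.2628, -2.8499]), array([-2.6561,  0.5402, -0.3167]))
15109.0 (379, 141, 160, 108) [[382, 142], [538, 146], [519, 247], [380, 244]]
2997.0 (16, 128, 285, 41) [[300, 129], [299, 140], [27, 168], [16, 161]]
pred [383.5172 145.2298]
pred [535.382  146.7907]
pred [516.1681 249.4814]
pred [375.709  246.3073]
top log now (0, 0, 78, 55) ((38.49999237060547, 26.999996185302734), (76.99998474121094, 53.99999237060547), -0.0)
before (9, 9, 110, 31) ((63.54820251464844, 23.734771728515625), (28.266874313354492, 109.12457275390625), 88.40885925292969)
```

Emit:
apply_moves --moves '[[[-0.4,-1.4,-0.3,-1.3,0.3,-0.2,1],[-0.8,-2.9,-0.6,-2.6,0.5,-0.3,1],[-1.2,-4.4,-1.5,-2.6,0.5,-0.3,1],[-1.6,-5.8,-2.5,-2.6,0.5,-0.3,1],[-1.75,-6.45,-4.2,-2.6,0.5,-0.3,1]]]'

```text
time_s: 19.65
position: [0.6113, -0.3666, 0.1647]
tcp_rot: [3.141, 0.003, -0.177]
contact_force: [1.4, -0.5, -6.3]
opening: 0.0498
gripper_force: 65.0
```

Emit:
apply_moves --moves '[[[0,0,-0.8,0,0,0,1],[0,0,-1.6,0,0,0,1],[0,0,-2.4,0,0,0,1],[0,0,-2.4,0,0,0,1]]]'

```text
time_s: 20.05
position: [0.6094, -0.3617, 0.1001]
tcp_rot: [-3.138, 0.012, -0.176]
contact_force: [-0.8, 0.0, -6.6]
opening: 0.0494
gripper_force: 65.2
```

```bash
python3 - <<'E'
from board import *
from station import bot
s=bot.state();R=Ro.from_euler('xyz',[np.pi,0,np.radians(-10.1)]).as_matrix()
print(s['position'],s['tcp_rot'],s['contact_force'],moves(s,R,np.array([.610,-.3635,.030])))
E
```

```text
[ 0.6094 -0.3617  0.1001] [-3.1379  0.0115 -0.1758] [-0.7551  0.0405 -6.6031] (array([ 0.0245, -0.0728, -2.8043]), array([-0.3213, -0.6137, -0.0284]))
```

Emit:
apply_moves --moves '[[[0,-0.05,-0.7,-0.3,-0.6,0,1],[0.02,-0.07,-1.4,-0.3,-0.6,0,1],[0.02,-0.07,-2.0,-0.3,-0.6,0,1],[0.02,-0.07,-2.4,-0.3,-0.6,0,1],[0.02,-0.07,-2.4,-0.3,-0.6,0,1]]]'

```text
time_s: 20.55
position: [0.6104, -0.3638, 0.0409]
tcp_rot: [3.141, -0.002, -0.176]
contact_force: [0.2, 0.4, -6.9]
opening: 0.0493
gripper_force: 65.2
```

```bash
python3 - <<'E'
from board import *
from station import bot
s=bot.state();R=Ro.from_euler('xyz',[np.pi,0,np.radians(-10.1)]).as_matrix()
print(s['position'],s['tcp_rot'],s['contact_force'],moves(s,R,np.array([.610,-.3635,.029])))
E
```

```text
[ 0.6104 -0.3638  0.0409] [ 3.141  -0.0019 -0.1757] [ 0.2019  0.4385 -6.8631] (array([-0.0167,  0.0109, -0.4773]), array([ 0.0502,  0.0993, -0.0332]))
```

Emit:
apply_moves --moves '[[[0,0,-0.12,0,0,0,1],[0,0,-0.24,0,0,0,1],[0,0,-0.32,0,0,0,1],[0,0,-0.38,0,0,0,1],[0,0,-0.42,0,0,0,1]]]'

```text
time_s: 21.05
position: [0.6112, -0.3644, 0.0322]
tcp_rot: [3.14, -0.005, -0.176]
contact_force: [0.1, -0.2, -6.1]
opening: 0.0497
gripper_force: 65.4
```

Emit:
apply_moves --moves '[[[0,0,-0.04,0,0,0,1],[0,0,-0.06,0,0,0,1],[0,0,-0.06,0,0,0,1]]]'

```text
time_s: 21.35
position: [0.6111, -0.3644, 0.0306]
tcp_rot: [3.14, -0.004, -0.176]
contact_force: [-0.4, 0.4, -7.3]
opening: 0.0495
gripper_force: 65.4
```

Emit:
apply_moves --moves '[[[0,0,-0.03,0,0,0,1],[0,0,-0.05,0,0,0,1],[0,0,-0.05,0,0,0,1]]]'

```text
time_s: 21.65
position: [0.6111, -0.3643, 0.0293]
tcp_rot: [3.14, -0.004, -0.176]
contact_force: [0.8, -0.4, -7.6]
opening: 0.0496
gripper_force: 65.4
```

Emit:
apply_moves --moves '[[[0,0,-0.03,0,0,0,1],[0,0,-0.05,0,0,0,1],[0,0,-0.05,0,0,0,1]]]'

```text
time_s: 21.95
position: [0.6113, -0.3644, 0.0286]
tcp_rot: [3.14, -0.005, -0.176]
contact_force: [-1.1, 1.6, 1.9]
opening: 0.0497
gripper_force: 66.4
```

Contact with the tray floor. Release and lift clear.

Emit:
apply_moves --moves '[[[0,0,0,0,0,0,0.4],[0,0,0,0,0,0,0.25],[0,0,0,0,0,0,0.2],[0,0,0,0,0,0,0.2]]]'

```text
time_s: 22.35
position: [0.6113, -0.3645, 0.0282]
tcp_rot: [3.14, -0.005, -0.176]
contact_force: [0.2, -0.7, -0.1]
opening: 0.0685
gripper_force: 0.0
```

Emit:
apply_moves --moves '[[[0,0,0.4,0,0,0,0.2],[0,0,2,0,0,0,0.2],[0.3,0.4,4,0,0,0,0.2],[1,1.5,5.5,0,0,0,0.2],[2,3,6.5,0,0,0,0.2]]]'

```text
time_s: 22.85
position: [0.6607, -0.2924, 0.1939]
tcp_rot: [3.138, -0.008, -0.178]
contact_force: [0.5, -0.3, 0.5]
opening: 0.0683
gripper_force: 0.0
```

Emit:
apply_moves --moves '[[[0.7,1.6,0.5,0,0,0,0.2],[1.2,3.3,0.8,0,0,0,0.2],[1.6,5,1,0,0,0,0.2],[1.6,6.6,1,0,0,0,0.2],[1.6,6.6,1,0,0,0,0.2]]]'

```text
time_s: 23.35
position: [0.7001, -0.1211, 0.2154]
tcp_rot: [3.141, -0.005, -0.172]
contact_force: [0.4, -0.3, 0.1]
opening: 0.0685
gripper_force: 0.0
```

```bash
python3 - <<'E'
from board import *
from station import bot,grab_frame
s=bot.state();f=grab_frame('wrist');W=cam(f,s);pickle.dump((s,f),open('w9.pkl','wb'));cv2.imwrite('pics/w9.png',f['image'])
print(s['time_s'],s['position'],s['tcp_rot'])
hsv=cv2.cvtColor(f['image'],cv2.COLOR_BGR2HSV)
o,_=ray(W,(0,0))
m=cv2.inRange(hsv,(5,60,70),(25,200,255))
for c in cv2.findContours(m,0,2)[0]:
    if cv2.contourArea(c)>800:print('tan',cv2.contourArea(c),cv2.boundingRect(c),cv2.approxPolyDP(cv2.convexHull(c),5,True)[:,0].tolist())
for nm,X in (('heel1',(-.091,.072,.045)),('',(-.091,.032,.045)),('heel2',(-.091,-.162,.045)),('',(-.091,-.122,.045)),('log ends',(.0155,-.1766,.035)),('',(.0155,.0865,.035))): print(nm,X,proj(W,mid+B@np.array(X)))
# tangents of the log predicted for axis x=.0155 and .0125
for ax in(.0155,.0125):
  for y in(-.1,0.01):
    A=mid+B@np.array([ax,y,.035]);d=A-o;d-=by*(d@by);L=np.linalg.norm(d);u=d/L;v=np.cross(by,u);a=np.arcsin(.035/L)
    print('tan px',ax,y,[proj(W,A-u*.035*np.sin(a)+k*v*.035*np.cos(a)) for k in(-1,1)])
E
```

```text
23.35 [ 0.7001 -0.1211  0.2154] [ 3.1411 -0.0046 -0.1718]
tan 1687.5 (73, 376, 60, 44) [[124, 376], [130, 417], [73, 419], [99, 381]]
tan 2088.5 (35, 279, 85, 38) [[119, 280], [114, 310], [35, 315], [37, 289]]
tan 5750.5 (261, 257, 115, 113) [[348, 260], [375, 352], [368, 367], [261, 357], [293, 262]]
tan 7317.5 (456, 180, 104, 116) [[559, 181], [559, 295], [470, 294], [458, 284], [471, 180]]
tan 5262.5 (48, 166, 336, 53) [[383, 169], [383, 184], [58, 218], [48, 205]]
heel1 (-0.091, 0.072, 0.045) [348.2051 257.0623]
 (-0.091, 0.032, 0.045) [294.0023 262.4735]
heel2 (-0.091, -0.162, 0.045) [ 37.1374 288.1166]
 (-0.091, -0.122, 0.045) [ 89.2981 282.9093]
log ends (0.0155, -0.1766, 0.035) [ 29.263  434.5328]
 (0.0155, 0.0865, 0.035) [384.3849 402.9785]
tan px 0.0155 -0.1 [array([120.628 , 486.2371]), array([134.7886, 373.0055])]
tan px 0.0155 0.01 [array([282.2294, 472.6017]), array([275.5971, 359.9449])]
tan px 0.0125 -0.1 [array([120.6551, 481.4013]), array([134.4139, 368.976 ])]
tan px 0.0125 0.01 [array([281.8276, 467.7438]), array([275.1817, 355.8764])]
```

Chocks are in place: heel corners (348,260) and (293,262) match. I'll retract so the top camera can see the log and tray.

Emit:
apply_moves --moves '[[[0,0.5,1.8,0,0,0,0.2],[-0.5,1.8,3.2,0,0,0,0.2],[-1.2,3.5,4,0,0,0,0.2],[-2,5.3,4,0,0,0,0.2],[-2.8,7.1,4,0,0,0,0.2]]]'

```text
time_s: 23.9
position: [0.6295, 0.0514, 0.3158]
tcp_rot: [3.14, -0.007, -0.177]
contact_force: [1.0, 0.4, 1.1]
opening: 0.0684
gripper_force: 0.0
```

Emit:
apply_moves --moves '[[[-1,1.7,0,0,0,0,0.2],[-2,3.4,0,0,0,0,0.2],[-3,5.1,0,0,0,0,0.2],[-4,6.8,0,0,0,0,0.2],[-5,8.5,0,0,0,0,0.2]]]'

```text
time_s: 24.4
position: [0.5043, 0.2643, 0.315]
tcp_rot: [3.14, -0.005, -0.177]
contact_force: [0.7, 0.2, 0.0]
opening: 0.068
gripper_force: 0.0
```

```bash
python3 - <<'E'
from board import *
from station import bot,grab_frame
s=bot.state();print(s['time_s'],s['position'])
D=pickle.load(open('f0.pkl','rb'))
new={n:grab_frame(n) for n in('top','scene')}
for n,(y0,y1,x0,x1) in(('top',(150,220,228,352)),('scene',(203,262,193,302))):
  for nm,im in(('before',D[n]['image']),('now',new[n]['image'])):
    h=cv2.cvtColor(im,cv2.COLOR_BGR2HSV)[y0:y1,x0:x1];m=cv2.inRange(h,(10,60,110),(25,160,255));m=cv2.morphologyEx(m,cv2.MORPH_OPEN,np.ones((7,7)))
    c=max(cv2.findContours(m,0,2)[0],key=cv2.contourArea);(a,b),_,_=cv2.minAreaRect(c);C=cam(D[n]);print(n,nm,cv2.boundingRect(c),cv2.minAreaRect(c),'axis pt in board',B.T@(onplane(C,(a+x0,b+y0),mid+bz*.035,bz)-mid))
T=cam(new['top']);h=cv2.cvtColor(new['top']['image'],cv2.COLOR_BGR2HSV)[145:200,372:438];m=cv2.inRange(h,(0,0,110),(180,40,255));
for c in cv2.findContours(m,0,2)[0]:
    if 150<cv2.contourArea(c)<700:
        r=cv2.minAreaRect(c);print('block',r,onz(T,(r[0][0]+372,r[0][1]+145),.031))
for n,p in(('cottage',(95,155,75,70)),('mallet',(380,240,45,45)),('glue',(420,200,40,40))):
    x,y,w,hh=p;print(n,'max mean diff',cv2.absdiff(D['top']['image'][y:y+hh,x:x+w],new['top']['image'][y:y+hh,x:x+w]).mean())
E
```

```text
24.4 [0.5043 0.2643 0.315 ]
top before (7, 19, 108, 30) ((60.520572662353516, 33.70954895019531), (27.292884826660156, 107.41864776611328), 88.33971405029297) axis pt in board [ 0.0164 -0.0455  0.035 ]
top now (8, 1, 107, 45) ((61.0, 23.0), (44.0, 106.0), 90.0) axis pt in board [-0.0183 -0.043   0.035 ]
scene before (7, 6, 94, 42) ((52.69667434692383, 26.847204208374023), (94.8661117553711, 24.815326690673828), 13.495734214782715) axis pt in board [ 0.0159 -0.0421  0.035 ]
scene now (5, 7, 94, 52) ((51.65745162963867, 32.73682403564453), (92.89694213867188, 48.191986083984375), 2.9108378887176514) axis pt in board [-0.0012 -0.044   0.035 ]
cottage max mean diff 45.44425396825397
mallet max mean diff 19.398024691358025
glue max mean diff 21.212291666666665
```

```bash
python3 - <<'E'
from board import *
from station import bot,grab_frame
D=pickle.load(open('f0.pkl','rb'));N=grab_frame('top');T=cam(N);cv2.imwrite('pics/top3.png',N['image'])
for nm,im in(('before',D['top']['image']),('now',N['image'])):
    g=im[...,2].astype(float);out=[]
    for c in(245,265,285,305,325,336):
        col=cv2.GaussianBlur(im[...,2],(3,1),0)[:,c].astype(float);d=np.diff(col[185:215]);i=d.argmin();out.append((c,round(185+i+.5,1),round(float(d[i]))))
    print(nm,'uphill edge',out)
    row=im[183,:,2].astype(float);d=np.diff(row);print(' ends',225+d[225:250].argmax(),330+d[330:355].argmin())
h=cv2.cvtColor(N['image'],cv2.COLOR_BGR2HSV)[148:196,378:434]
m=cv2.inRange(h,(0,0,60),(180,55,255))
for c in cv2.findContours(cv2.morphologyEx(m,cv2.MORPH_CLOSE,np.ones((3,3))),0,2)[0]:
    if cv2.contourArea(c)>60:
        r=cv2.minAreaRect(c);print('lowsat in tray',r,onz(T,(r[0][0]+378,r[0][1]+148),.031))
A=cv2.cvtColor(D['top']['image'],cv2.COLOR_BGR2GRAY).astype(np.float32);Bm=cv2.cvtColor(N['image'],cv2.COLOR_BGR2GRAY).astype(np.float32)
for n,(x,y,w,hh) in(('cottage',(95,155,75,70)),('mallet',(380,240,45,45)),('glue',(420,200,40,40))):
    r=cv2.matchTemplate(Bm[y-8:y+hh+8,x-8:x+w+8],A[y:y+hh,x:x+w],cv2.TM_CCOEFF_NORMED);_,v,_,l=cv2.minMaxLoc(r);print(n,'shift px',l[0]-8,l[1]-8,'score',v)
E
```

```text
before uphill edge [(245, np.float64(199.5), -35), (265, np.float64(198.5), -38), (285, np.float64(198.5), -36), (305, np.float64(197.5), -37), (325, np.float64(196.5), -35), (336, np.float64(196.5), -36)]
 ends 234 342
now uphill edge [(245, np.float64(194.5), -31), (265, np.float64(194.5), -32), (285, np.float64(195.5), -41), (305, np.float64(195.5), -39), (325, np.float64(195.5), -39), (336, np.float64(196.5), -39)]
 ends 234 342
lowsat in tray ((27.499996185302734, 34.999996185302734), (54.99999237060547, 23.999996185302734), -0.0) [ 0.5596 -0.3548  0.031 ]
lowsat in tray ((27.0, 20.5), (29.0, 20.0), 90.0) [ 0.6004 -0.3596  0.031 ]
lowsat in tray ((27.5, 3.0), (6.0, 55.0), 90.0) [ 0.65   -0.3684  0.031 ]
cottage shift px -8 -8 score 0.2414320707321167
mallet shift px 0 0 score 0.9993376731872559
glue shift px 0 0 score 0.9989084601402283
```

Mallet and glue haven't moved, and the block is at (0.600, −0.360) in the tray. The log's left end looks lower than it should, so I'll check it with the wrist camera from the earlier downhill viewpoint.

```bash
python3 - <<'E'
from board import *
from station import bot
s=bot.state();print(s['position'],moves(s,RM,np.array([.6661,-.0574,.2501])))
E
```

```text
[0.504  0.2652 0.315 ] (array([  6.4855, -12.9057,  -2.5975]), array([ 2.7076, 22.1249,  6.1049]))
```

Emit:
apply_moves --moves '[[[0.8,-1.7,0,0.5,4,1,0.2],[1.6,-3.4,0,1,8,2,0.2],[2.4,-5.1,0,1.5,12,3,0.2],[3.2,-6.8,0,2,16,4,0.2],[4.2,-8.4,-0.2,2.4,20,5,0.2]]]'

```text
time_s: 25.05
position: [0.6109, 0.0494, 0.3106]
tcp_rot: [3.136, 0.348, -0.09]
contact_force: [1.7, 1.7, 0.9]
opening: 0.0682
gripper_force: 0.0
```

Emit:
apply_moves --moves '[[[0.8,-1.6,-0.6,0.1,0.7,0.4,0.2],[1.6,-3.0,-1.3,0.3,1.4,0.8,0.2],[2.3,-4.5,-2.4,0.3,2.1,1.1,0.2],[2.3,-4.5,-2.4,0.3,2.1,1.1,0.2],[2.3,-4.5,-2.4,0.3,2.1,1.1,0.2]]]'

```text
time_s: 25.55
position: [0.6672, -0.0615, 0.2482]
tcp_rot: [3.138, 0.386, -0.072]
contact_force: [-0.4, 0.2, -0.0]
opening: 0.0685
gripper_force: 0.0
```

```bash
cat > logm.py <<'E'
from board import *
def logx(s,f,cols):
    "axis x in board, from the log's downhill silhouette at image columns (camera downhill, log below edge)"
    W=cam(f,s);im=cv2.GaussianBlur(f['image'],(3,3),0)[...,2].astype(float);o,_=ray(W,(0,0));out=[]
    for c in cols:
        # strongest dark->bright step in rows 190..250
        d=im[192:252,c]-im[188:248,c];i=d.argmax();r=190+i;pd=ray(W,(c,r))[1];dd=pd-by*(pd@by);dd/=np.linalg.norm(dd)
        # in plane (bx,bz): axis at height .035 with distance .035 from the ray, uphill side
        p=B.T@(o-mid);e=B.T@dd;n=np.array([e[2],0,-e[0]]);n=n if n[0]>0 else -n
        x=(.035-n[2]*(.035-p[2]))/n[0]+p[0]
        t=onplane(W,(c,r),mid+bz*.035,bz);out.append((c,r,round(float(d[i])),round(float((B.T@(t-mid))[1]),4),round(float(x),4)))
    return out
E
python3 - <<'E'
from logm import *
from station import bot,grab_frame
s=bot.state();f=grab_frame('wrist');pickle.dump((s,f),open('w10.pkl','wb'));cv2.imwrite('pics/w10.png',f['image'])
print(s['time_s'],s['position'],s['tcp_rot'])
s7,f7=pickle.load(open('w7.pkl','rb'))
print('w7',*logx(s7,f7,(112,200,215,310,330,410)),sep='\n');print('now',*logx(s,f,(112,200,215,250,280,310,330,410)),sep='\n')
W=cam(f,s)
for nm,(x0,x1) in(('c2',(85,195)),('c1',(340,440))):
    h=cv2.cvtColor(f['image'],cv2.COLOR_BGR2HSV)[100:205,x0:x1];m=cv2.inRange(h,(0,110,60),(16,255,255));c=max(cv2.findContours(m,0,2)[0],key=cv2.contourArea);print(nm,(cv2.approxPolyDP(cv2.convexHull(c),3,True)[:,0]+[x0,100]).tolist())
for X in((-.091,.072,.045),(-.091,.032,.045),(-.091,-.162,.045),(-.091,-.122,.045)): print(X,proj(W,mid+B@np.array(X)))
E
```

```text
25.55 [ 0.6672 -0.0615  0.2482] [ 3.1383  0.3859 -0.0717]
w7
(112, np.int64(211), 69, -0.1718, 0.012)
(200, np.int64(214), 83, -0.1004, 0.0146)
(215, np.int64(215), 81, -0.0882, 0.0155)
(310, np.int64(218), 81, -0.0105, 0.0181)
(330, np.int64(219), 81, 0.0059, 0.019)
(410, np.int64(223), 81, 0.0719, 0.0226)
now
(112, np.int64(208), 69, -0.1672, 0.0064)
(200, np.int64(210), 87, -0.0961, 0.0087)
(215, np.int64(210), 86, -0.0839, 0.0088)
(250, np.int64(211), 91, -0.0556, 0.0099)
(280, np.int64(212), 93, -0.0313, 0.0109)
(310, np.int64(213), 91, -0.0069, 0.012)
(330, np.int64(213), 94, 0.0094, 0.0121)
(410, np.int64(215), 93, 0.0746, 0.0144)
c2 [[172, 128], [180, 204], [125, 204], [105, 168], [101, 133]]
c1 [[418, 132], [415, 168], [401, 204], [348, 204], [352, 129], [401, 128]]
(-0.091, 0.072, 0.045) [419.2035 129.7485]
(-0.091, 0.032, 0.045) [364.887  130.1248]
(-0.091, -0.162, 0.045) [101.5629 131.9489]
(-0.091, -0.122, 0.045) [155.8415 131.5729]
```

Both chocks are where I placed them. The log lies about 2° skew and about 6 mm low, so chock1 may not be bearing on it. I'll regrip each wedge and push it a few millimetres further in until it's snug.

```bash
python3 - <<'E'
from board import *
from station import bot
s=bot.state()
for z in(.09,.0354):print(moves(s,RM,mid+B@np.array([-.067,.052,z])))
E
```

```text
(array([-0.7456, -3.1677, -4.0007]), array([ 0.1723, -0.0319,  0.26  ]))
(array([-1.562 , -3.1149, -6.0257]), array([ 0.1723, -0.0319,  0.26  ]))
```

Emit:
apply_moves --moves '[[[-0.2,-1.2,-0.8,0.1,0,0.2,0.2],[-0.4,-2.4,-1.6,0.2,0,0.3,0.2],[-0.6,-3.15,-2.8,0.2,0,0.3,0.2],[-0.75,-3.15,-4,0.2,0,0.3,0.2],[-0.75,-3.15,-4,0.2,0,0.3,0.2]]]'

```text
time_s: 26.1
position: [0.6465, -0.1371, 0.1474]
tcp_rot: [-3.14, 0.388, -0.062]
contact_force: [0.0, -0.2, -0.7]
opening: 0.0685
gripper_force: 0.0
```

Emit:
apply_moves --moves '[[[0,0,0,0,0,0,0.2]]]'

```text
time_s: 26.2
position: [0.649, -0.1369, 0.1509]
tcp_rot: [-3.141, 0.383, -0.061]
contact_force: [-0.4, -0.1, 1.4]
opening: 0.0685
gripper_force: 0.0
```

```bash
python3 - <<'E'
from board import *
from station import bot
s=bot.state();print(rep(s),s['contact_force'])
for z in(.0354,):print(moves(s,RM,mid+B@np.array([-.067,.052,z])))
E
```

```text
[-0.0666  0.0494  0.0915] [-0.4466 -0.1204  1.4443]
(array([-0.8303, -0.0501, -2.0888]), array([-0.0117,  0.0284, -0.1987]))
```

Emit:
apply_moves --moves '[[[-0.25,-0.05,-0.6,0,0,-0.2,0.2],[-0.5,-0.05,-1.2,0,0,-0.2,0.2],[-0.75,-0.05,-1.9,0,0,-0.2,0.2],[-0.83,-0.05,-2.1,0,0,-0.2,0.2],[-0.83,-0.05,-2.1,0,0,-0.2,0.2]]]'

```text
time_s: 26.7
position: [0.6285, -0.1383, 0.0982]
tcp_rot: [-3.142, 0.383, -0.064]
contact_force: [-0.6, -0.1, 0.9]
opening: 0.0683
gripper_force: 0.0
```

Emit:
apply_moves --moves '[[[0,0,0,0,0,0,0.5],[0,0,0,0,0,0,1],[0,0,0,0,0,0,1],[0,0,0,0,0,0,1],[0,0,0,0,0,0,1]]]'

```text
time_s: 27.2
position: [0.6292, -0.1388, 0.0984]
tcp_rot: [3.141, 0.382, -0.065]
contact_force: [1.8, 1.7, 7.5]
opening: 0.039
gripper_force: 60.9
```

```bash
python3 - <<'E'
from board import *
from station import bot
s=bot.state();print(rep(s),s['contact_force'],s['opening'],s['gripper_force'],s['tcp_rot'])
E
```

```text
[-0.0681  0.0526  0.0354] [1.7649 1.6542 7.525 ] 0.03902779719923629 60.9310045838356 [ 3.1415  0.3816 -0.0652]
```

Emit:
apply_moves --moves '[[[-0.05,0,0.02,0,0,0,1],[-0.1,0.01,0.04,0,0,0,1],[-0.15,0.01,0.06,0,0,0,1],[-0.2,0.01,0.08,0,0,0,1],[-0.2,0.01,0.08,0,0,0,1]]]'

```text
time_s: 27.7
position: [0.6248, -0.1387, 0.1002]
tcp_rot: [3.141, 0.38, -0.065]
contact_force: [5.8, -0.3, 4.2]
opening: 0.0393
gripper_force: 60.6
```

```bash
python3 - <<'E'
from logm import *
from station import bot,grab_frame
s=bot.state();f=grab_frame('wrist');cv2.imwrite('pics/w11.png',f['image']);print(rep(s),s['contact_force'])
W=cam(f,s);o,_=ray(W,(0,0))
for y in(-.10,-.05,0.0):
    t=proj(W,mid+B@np.array([-.02,y,.035]));print(y,t)
for c in(60,100,140,180):
    col=cv2.GaussianBlur(f['image'],(3,3),0)[...,2][:,c].astype(float);d=col[4:]-col[:-4];r=np.argsort(-d)[:3]+2;print(c,r,np.round(d[r-2]))
E
```

```text
[-0.0633  0.0528  0.0355] [ 5.8025 -0.3482  4.2111]
-0.1 [-78.8535 376.359 ]
-0.05 [ 40.7591 376.2074]
0.0 [160.325 376.056]
60 [17 16 18] [88. 79. 75.]
100 [ 17 358  16] [88. 85. 81.]
140 [ 17 388 387] [87. 87. 80.]
180 [17 16 18] [85. 75. 73.]
```

Emit:
apply_moves --moves '[[[0,0,0,0,0,0,0.4],[0,0,0,0,0,0,0.2],[0,0,0,0,0,0,0.2],[0.2,0,0.5,0,0,0,0.2],[0.7,0,2,0,0,0,0.2]]]'

```text
time_s: 28.25
position: [0.6384, -0.1381, 0.1473]
tcp_rot: [-3.14, 0.39, -0.065]
contact_force: [0.9, 0.7, 0.3]
opening: 0.0684
gripper_force: 0.0
```

Emit:
apply_moves --moves '[[[0.2,1.4,0.8,0,0,0,0.2],[0.4,3.2,1,0,0,0,0.2],[0.4,5.2,1,0,0,0,0.2],[0.3,7,0.5,0,0,0,0.2],[0.2,7.7,0,0,0,0,0.2]]]'

```text
time_s: 28.75
position: [0.6458, 0.0583, 0.1499]
tcp_rot: [-3.14, 0.383, -0.062]
contact_force: [0.8, -0.2, 0.2]
opening: 0.0684
gripper_force: 0.0
```

Emit:
apply_moves --moves '[[[0,0,0,0,0,0,0.2],[0,0,0,0,0,0,0.2]]]'

```text
time_s: 28.95
position: [0.6456, 0.0538, 0.1491]
tcp_rot: [3.141, 0.384, -0.064]
contact_force: [-0.1, -0.6, 1.3]
opening: 0.0683
gripper_force: 0.0
```

```bash
python3 - <<'E'
from board import *
from station import bot
s=bot.state();print(rep(s),s['contact_force'])
for z in(.07,.035,):print(moves(s,RM,mid+B@np.array([-.066,-.142,z])))
E
```

```text
[-0.0527 -0.1406  0.084 ] [-0.1371 -0.5922  1.282 ]
(array([ 0.2888,  0.0368, -0.7181]), array([ 0.0114, -0.0279, -0.0121]))
(array([-0.2346,  0.0706, -2.0161]), array([ 0.0114, -0.0279, -0.0121]))
```

Emit:
apply_moves --moves '[[[0.3,0.04,-0.35,0,0,0,0.2],[0.3,0.04,-0.8,0,0,0,0.2],[0,0.05,-1.4,0,0,0,0.2],[-0.23,0.07,-2,0,0,0,0.2],[-0.23,0.07,-2,0,0,0,0.2]]]'

```text
time_s: 29.45
position: [0.638, 0.0548, 0.0964]
tcp_rot: [3.141, 0.388, -0.066]
contact_force: [0.2, 0.1, -0.4]
opening: 0.0682
gripper_force: 0.0
```

Emit:
apply_moves --moves '[[[0,0,0,0,0,0,0.5],[0,0,0,0,0,0,1],[0,0,0,0,0,0,1],[0,0,0,0,0,0,1],[0,0,0,0,0,0,1]]]'

```text
time_s: 29.95
position: [0.6407, 0.0555, 0.0996]
tcp_rot: [3.142, 0.382, -0.065]
contact_force: [3.7, -2.9, 3.5]
opening: 0.0391
gripper_force: 61.4
```

Emit:
apply_moves --moves '[[[-0.05,0,0.02,0,0,0,1],[-0.1,0.01,0.04,0,0,0,1],[-0.15,0.01,0.06,0,0,0,1],[-0.2,0.01,0.08,0,0,0,1],[-0.2,0.01,0.08,0,0,0,1]]]'

```text
time_s: 30.45
position: [0.636, 0.0562, 0.1015]
tcp_rot: [-3.141, 0.381, -0.065]
contact_force: [7.2, -1.0, 1.5]
opening: 0.039
gripper_force: 61.2
```

Emit:
apply_moves --moves '[[[0,0,0,0,0,0,0.4],[0,0,0,0,0,0,0.2],[0,0,0,0,0,0,0.2],[0.2,0,0.5,0,0,0,0.2],[0.7,0,2,0,0,0,0.2]]]'

```text
time_s: 30.95
position: [0.6501, 0.056, 0.1492]
tcp_rot: [3.141, 0.391, -0.065]
contact_force: [1.3, -0.0, -0.2]
opening: 0.0682
gripper_force: 0.0
```

```bash
python3 - <<'E'
from board import *
from station import bot
s=bot.state();print(rep(s),s['contact_force'],moves(s,RM,np.array([.6672,-.0615,.2482])))
E
```

```text
[-0.0566 -0.1432  0.0857] [ 1.2959 -0.0359 -0.2227] (array([ 0.6853, -4.7005,  3.9592]), array([-0.0012, -0.381 ,  0.0333]))
```

Emit:
apply_moves --moves '[[[0.2,-0.5,1.6,0,0,0,0.2],[0.4,-1.8,2.8,0,0,0,0.2],[0.6,-3.4,3.9,0,0,0,0.2],[0.68,-4.7,3.96,0,-0.3,0,0.2],[0.68,-4.7,3.96,0,-0.3,0,0.2]]]'

```text
time_s: 31.45
position: [0.6699, -0.0658, 0.252]
tcp_rot: [3.14, 0.376, -0.069]
contact_force: [-0.6, 0.2, -0.9]
opening: 0.0681
gripper_force: 0.0
```

Emit:
apply_moves --moves '[[[0,0,0,0,0,0,0.2],[0,0,0,0,0,0,0.2]]]'

```text
time_s: 31.65
position: [0.6691, -0.0606, 0.2499]
tcp_rot: [-3.141, 0.38, -0.064]
contact_force: [-0.4, 0.0, -0.7]
opening: 0.0687
gripper_force: 0.0
```

```bash
python3 - <<'E'
from logm import *
from station import bot,grab_frame
s=bot.state();f=grab_frame('wrist');pickle.dump((s,f),open('w12.pkl','wb'));cv2.imwrite('pics/w12.png',f['image'])
print(s['time_s'],s['position'],s['tcp_rot'])
def heels(s,f):
    W=cam(f,s)
    for nm,(x0,x1) in(('c2',(85,195)),('c1',(340,440))):
        h=cv2.cvtColor(f['image'],cv2.COLOR_BGR2HSV)[100:205,x0:x1];m=cv2.inRange(h,(0,110,60),(16,255,255))
        rows=[np.where(m[:,c])[0].min()+100 for c in ((110-x0,130-x0,150-x0) if nm=='c2' else (370-x0,385-x0,400-x0))]
        print(nm,rows,[np.round(B.T@(onplane(W,(c,r-.5),mid+bz*.045,bz)-mid),4)[:2].tolist() for c,r in zip((110,130,150) if nm=='c2' else (370,385,400),rows)])
for n in('w7','w10','w12'):
    a,b=pickle.load(open(n+'.pkl','rb'));print(n);heels(a,b);L=logx(a,b,(112,200,215,310,330,410));print([l[3:] for l in L])
    p=np.polyfit([l[3] for l in L],[l[4] for l in L],1);print('axis x at centre,c2,c1',np.polyval(p,[-.045,-.142,.052]))
E
```

```text
31.65 [ 0.6691 -0.0606  0.2499] [-3.1407  0.3796 -0.0645]
w7
c2 [np.int64(129), np.int64(126), np.int64(126)] [[-0.0909, -0.1604], [-0.093, -0.1454], [-0.093, -0.1306]]
c1 [np.int64(126), np.int64(127), np.int64(127)] [[-0.0932, 0.0316], [-0.0924, 0.0427], [-0.0924, 0.0538]]
[(-0.1718, 0.012), (-0.1004, 0.0146), (-0.0882, 0.0155), (-0.0105, 0.0181), (0.0059, 0.019), (0.0719, 0.0226)]
axis x at centre,c2,c1 [0.0171 0.013  0.0212]
w10
c2 [np.int64(132), np.int64(129), np.int64(129)] [[-0.0913, -0.1557], [-0.0933, -0.1408], [-0.0932, -0.1261]]
c1 [np.int64(128), np.int64(128), np.int64(128)] [[-0.0929, 0.0357], [-0.0928, 0.0467], [-0.0927, 0.0577]]
[(-0.1672, 0.0064), (-0.0961, 0.0087), (-0.0839, 0.0088), (-0.0069, 0.012), (0.0094, 0.0121), (0.0746, 0.0144)]
axis x at centre,c2,c1 [0.0104 0.0071 0.0137]
w12
c2 [np.int64(140), np.int64(136), np.int64(136)] [[-0.0863, -0.1594], [-0.0893, -0.1441], [-0.0893, -0.1292]]
c1 [np.int64(136), np.int64(137), np.int64(137)] [[-0.0893, 0.035], [-0.0886, 0.0462], [-0.0886, 0.0574]]
[(-0.1706, 0.0148), (-0.0983, 0.0157), (-0.086, 0.0166), (-0.0078, 0.0175), (0.0087, 0.0184), (0.0747, 0.0193)]
axis x at centre,c2,c1 [0.0171 0.0153 0.0189]
```

```bash
python3 - <<'E'
from logm import *
for n in('w7','w10','w12'):
    s,f=pickle.load(open(n+'.pkl','rb'));W=cam(f,s);g=cv2.GaussianBlur(f['image'],(3,3),0)[...,2].astype(float);o=[]
    for c in(100,150,200,250,300,350,400,450):
        d=g[34:84,c]-g[36:86,c];i=d.argmax();k=d[max(i-2,0):i+3];r=35+max(i-2,0)+(k*np.arange(len(k))).sum()/k.sum();X=B.T@(onplane(W,(c,r),mid,bz)-mid);o.append((round(X[1],3),round(X[0],4)))
    o=np.array(o);p=np.polyfit(o[:,0],o[:,1],1);print(n,o[:,1],'low edge x at c2,c1',np.polyval(p,[-.142,.052]))
E
```

```text
w7 [-0.1503 -0.1561 -0.1501 -0.1499 -0.1499 -0.15   -0.1558 -0.1499] low edge x at c2,c1 [-0.1516 -0.1514]
w10 [-0.15   -0.1563 -0.15   -0.15   -0.1498 -0.1498 -0.1558 -0.1498] low edge x at c2,c1 [-0.1516 -0.1513]
w12 [-0.15   -0.156  -0.15   -0.15   -0.1499 -0.1499 -0.1559 -0.1497] low edge x at c2,c1 [-0.1515 -0.1513]
```

The mat edge reads −0.1500 in every frame, so these log positions are reliable. The left end bears on chock2, but the right end may have a gap of a millimetre or two. I'll push chock1 in another 4 mm and watch that the log's right end follows.

```bash
python3 - <<'E'
from board import *
from station import bot
s=bot.state();print(moves(s,RM,mid+B@np.array([-.063,.0528,.09])),moves(s,RM,mid+B@np.array([-.063,.0528,.035])))
E
```

```text
(array([-0.9652, -3.1884, -3.9555]), array([-0.032 ,  0.2437, -0.02  ])) (array([-1.7876, -3.1352, -5.9953]), array([-0.032 ,  0.2437, -0.02  ]))
```

Emit:
apply_moves --moves '[[[-0.2,-1.2,-0.8,0,0.1,0,0.2],[-0.4,-2.4,-1.6,0,0.2,0,0.2],[-0.7,-3.2,-2.8,0,0.2,0,0.2],[-0.95,-3.2,-3.95,0,0.2,0,0.2],[-0.95,-3.2,-3.95,0,0.2,0,0.2]]]'

```text
time_s: 32.2
position: [0.6428, -0.1405, 0.1475]
tcp_rot: [-3.14, 0.389, -0.065]
contact_force: [0.3, 0.7, -0.3]
opening: 0.0683
gripper_force: 0.0
```

Emit:
apply_moves --moves '[[[0,0,0,0,0,0,0.2],[-0.25,0.02,-0.6,0,0,0,0.2],[-0.5,0.04,-1.2,0,0,0,0.2],[-0.83,0.05,-2.0,0,0,0,0.2],[-0.83,0.05,-2.0,0,0,0,0.2]]]'

```text
time_s: 32.7
position: [0.6242, -0.1391, 0.101]
tcp_rot: [-3.141, 0.384, -0.064]
contact_force: [0.1, 0.5, 0.6]
opening: 0.0686
gripper_force: 0.0
```

```bash
python3 - <<'E'
from board import *
from station import bot
s=bot.state();print(rep(s),s['contact_force'],s['tcp_rot'])
E
```

```text
[-0.0624  0.0532  0.036 ] [0.1242 0.5075 0.6027] [-3.141   0.3841 -0.0638]
```

Emit:
apply_moves --moves '[[[0,0,0,0,0,0,0.5],[0,0,0,0,0,0,1],[0,0,0,0,0,0,1],[0,0,0,0,0,0,1],[0,0,0,0,0,0,1]]]'

```text
time_s: 33.2
position: [0.6265, -0.1402, 0.1032]
tcp_rot: [3.142, 0.379, -0.065]
contact_force: [2.3, 2.0, 6.2]
opening: 0.0391
gripper_force: 60.3
```

Emit:
apply_moves --moves '[[[-0.04,0,0.02,0,0,0,1],[-0.08,0.01,0.03,0,0,0,1],[-0.12,0.01,0.05,0,0,0,1],[-0.16,0.01,0.065,0,0,0,1],[-0.16,0.01,0.065,0,0,0,1]]]'

```text
time_s: 33.7
position: [0.623, -0.1402, 0.1046]
tcp_rot: [3.141, 0.378, -0.065]
contact_force: [5.5, 0.5, 2.7]
opening: 0.0389
gripper_force: 59.9
```

Emit:
apply_moves --moves '[[[0,0,0,0,0,0,0.4],[0,0,0,0,0,0,0.2],[0,0,0,0,0,0,0.2],[0.2,0,0.5,0,0,0,0.2],[0.7,0,2,0,0,0,0.2]]]'

```text
time_s: 34.2
position: [0.6362, -0.1396, 0.1512]
tcp_rot: [-3.14, 0.389, -0.065]
contact_force: [0.6, -0.2, -0.4]
opening: 0.0683
gripper_force: 0.0
```

Emit:
apply_moves --moves '[[[0.2,0.6,1.4,0,0,0,0.2],[0.5,1.8,2.8,0,0,0,0.2],[0.9,3.1,3.95,0,0,0,0.2],[0.9,3.1,3.95,0,0,0,0.2],[0.9,3.1,3.95,0,0,0,0.2]]]'

```text
time_s: 34.7
position: [0.6613, -0.0618, 0.2528]
tcp_rot: [3.142, 0.381, -0.064]
contact_force: [0.2, -1.5, -0.7]
opening: 0.0684
gripper_force: 0.0
```

```bash
cat > chk.py <<'E'
from logm import *
from station import bot,grab_frame
import sys
s=bot.state();f=grab_frame('wrist');pickle.dump((s,f),open(sys.argv[1]+'.pkl','wb'))
print(s['time_s'],s['position'],s['tcp_rot'],rep(s))
L=logx(s,f,(112,200,215,310,330,410));print(L)
p=np.polyfit([l[3] for l in L],[l[4] for l in L],1);print('axis x at centre,c2,c1',np.polyval(p,[-.045,-.142,.052]))
W=cam(f,s)
for nm,cs in(('c2',(120,135,150)),('c1',(370,385,400))):
    h=cv2.cvtColor(f['image'],cv2.COLOR_BGR2HSV)[100:205];m=cv2.inRange(h,(0,110,60),(16,255,255));print(nm,[np.round((B.T@(onplane(W,(c,np.where(m[:,c])[0].min()+99.5),mid+bz*.045,bz)-mid))[0],4) for c in cs])
    xs=np.where(m[40])[0];xs=xs[(xs<260)==(nm=='c2')];print(' cols row140',xs.min(),xs.max())
E
python3 chk.py w13
```

```text
34.7 [ 0.6613 -0.0618  0.2528] [ 3.1416  0.3806 -0.0637] [-0.0353 -0.0263  0.1888]
[(112, np.int64(211), 78, -0.1678, 0.017), (200, np.int64(213), 96, -0.096, 0.0187), (215, np.int64(214), 96, -0.0838, 0.0196), (310, np.int64(215), 94, -0.006, 0.0205), (330, np.int64(216), 98, 0.0105, 0.0214), (410, np.int64(217), 94, 0.0762, 0.0222)]
axis x at centre,c2,c1 [0.0199 0.0178 0.0219]
c2 [np.float64(-0.0874), np.float64(-0.0882), np.float64(-0.0882)]
 cols row140 102 174
c1 [np.float64(-0.0854), np.float64(-0.0847), np.float64(-0.0847)]
 cols row140 354 420
```

```bash
python3 - <<'E'
from board import *
from station import bot
s=bot.state()
for X in((.088,-.10,.15),(.088,-.10,.058),(.07,-.10,.058)):print(X,moves(s,RM,mid+B@np.array(X)))
E
```

```text
(0.088, -0.1, 0.15) (array([-4.9245,  3.3031,  0.4536]), array([ 0.0052,  0.086 , -0.0015]))
(0.088, -0.1, 0.058) (array([-6.3002,  3.392 , -2.9584]), array([ 0.0052,  0.086 , -0.0015]))
(0.07, -0.1, 0.058) (array([-5.634 ,  3.3489, -3.2281]), array([ 0.0052,  0.086 , -0.0015]))
```

The log rolls as a whole without yawing on the grippy mat, so one wedge can be left unloaded. With closed fingers I'll press the log gently downhill, from its high side between the middle and chock2, to seat it on both.

Emit:
apply_moves --moves '[[[-0.8,0.8,0.4,0,0,0,1],[-1.9,1.6,0.6,0,0,0,1],[-3,2.4,0.6,0,0,0,1],[-4.1,3.3,0.6,0,0,0,1],[-5,3.3,0.5,0,0,0,1]]]'

```text
time_s: 35.25
position: [0.5336, 0.0212, 0.2635]
tcp_rot: [-3.141, 0.384, -0.065]
contact_force: [1.2, 0.4, 0.1]
opening: 0.0003
gripper_force: 0.0
```

Emit:
apply_moves --moves '[[[-0.2,0,-0.6,0,0,0,1],[-0.6,0.03,-1.5,0,0,0,1],[-1,0.06,-2.6,0,0,0,1],[-1.35,0.09,-3.45,0,0,0,1],[-1.35,0.09,-3.45,0,0,0,1]]]'

```text
time_s: 35.75
position: [0.4989, 0.0215, 0.1753]
tcp_rot: [3.141, 0.389, -0.066]
contact_force: [0.2, -0.3, -0.8]
opening: 0.0002
gripper_force: 0.0
```

Emit:
apply_moves --moves '[[[0,0,0,0,0,0,1],[0,0,0,0,0,0,1]]]'

```text
time_s: 35.95
position: [0.5029, 0.0219, 0.1785]
tcp_rot: [-3.141, 0.381, -0.066]
contact_force: [-0.7, 0.2, -0.1]
opening: -0.0003
gripper_force: 0.0
```

```bash
python3 - <<'E'
from board import *
from station import bot
s=bot.state();print(rep(s),s['contact_force'],s['tcp_rot'],s['opening'],s['joint_positions'])
E
```

```text
[ 0.0885 -0.0996  0.0587] [-0.6763  0.2269 -0.1358] [-3.1413  0.3813 -0.0656] -0.00033652983825673016 [-0.027   0.5633  1.7229  0.0155  1.2365  1.6015]
```

Emit:
apply_moves --moves '[[[0.12,-0.01,-0.05,0,0,0,1],[0.24,-0.02,-0.1,0,0,0,1],[0.36,-0.02,-0.15,0,0,0,1],[0.48,-0.03,-0.2,0,0,0,1],[0.56,-0.04,-0.23,0,0,0,1]]]'

```text
time_s: 36.45
position: [0.5163, 0.0213, 0.1719]
tcp_rot: [-3.141, 0.382, -0.065]
contact_force: [0.8, -0.6, 0.3]
opening: 0.0001
gripper_force: 0.0
```

Emit:
apply_moves --moves '[[[0.04,0,-0.015,0,0,0,1],[0.08,0,-0.03,0,0,0,1],[0.08,0,-0.03,0,0,0,1]]]'

```text
time_s: 36.75
position: [0.518, 0.0213, 0.1712]
tcp_rot: [-3.141, 0.383, -0.065]
contact_force: [-0.4, -0.4, -0.0]
opening: 0.0002
gripper_force: 0.0
```

Emit:
apply_moves --moves '[[[0.04,0,-0.015,0,0,0,1],[0.08,0,-0.03,0,0,0,1],[0.08,0,-0.03,0,0,0,1]]]'

```text
time_s: 37.05
position: [0.5201, 0.0213, 0.1705]
tcp_rot: [-3.141, 0.382, -0.065]
contact_force: [0.2, 0.1, -1.2]
opening: -0.0002
gripper_force: 0.0
```

Emit:
apply_moves --moves '[[[0.04,0,-0.015,0,0,0,1],[0.08,0,-0.03,0,0,0,1],[0.08,0,-0.03,0,0,0,1]]]'

```text
time_s: 37.35
position: [0.522, 0.0213, 0.1697]
tcp_rot: [-3.141, 0.382, -0.065]
contact_force: [-0.0, 0.0, -0.0]
opening: -0.0002
gripper_force: 0.0
```

```bash
python3 - <<'E'
from board import *
from station import bot
s=bot.state();print(rep(s),s['contact_force'],s['tcp_rot'])
E
```

```text
[ 0.0674 -0.1003  0.0576] [-0.0056  0.0009 -0.0064] [-3.1413  0.3825 -0.0651]
```

Emit:
apply_moves --moves '[[[0.04,0,-0.015,0,0,0,1],[0.08,0,-0.03,0,0,0,1],[0.08,0,-0.03,0,0,0,1]]]'

```text
time_s: 37.65
position: [0.5241, 0.0213, 0.1689]
tcp_rot: [-3.141, 0.382, -0.065]
contact_force: [-0.2, 0.7, 0.1]
opening: 0.0
gripper_force: 0.0
```

Emit:
apply_moves --moves '[[[0.04,0,-0.015,0,0,0,1],[0.06,0,-0.025,0,0,0,1],[0.06,0,-0.025,0,0,0,1]]]'

```text
time_s: 37.95
position: [0.5255, 0.0213, 0.1683]
tcp_rot: [-3.141, 0.383, -0.065]
contact_force: [-0.4, -0.0, 0.5]
opening: -0.0001
gripper_force: 0.0
```

Emit:
apply_moves --moves '[[[0.04,0,-0.015,0,0,0,1],[0.06,0,-0.025,0,0,0,1],[0.06,0,-0.025,0,0,0,1]]]'

```text
time_s: 38.25
position: [0.5268, 0.0213, 0.1678]
tcp_rot: [-3.141, 0.383, -0.065]
contact_force: [-2.2, 0.7, 2.0]
opening: -0.0003
gripper_force: 1.7
```

Emit:
apply_moves --moves '[[[0.04,0,-0.015,0,0,0,1],[0.06,0,-0.025,0,0,0,1],[0.06,0,-0.025,0,0,0,1]]]'

```text
time_s: 38.55
position: [0.5285, 0.0214, 0.1671]
tcp_rot: [-3.141, 0.383, -0.065]
contact_force: [-2.6, 2.3, 2.0]
opening: -0.0
gripper_force: 1.5
```

Emit:
apply_moves --moves '[[[0.02,0,-0.01,0,0,0,1],[0.04,0,-0.015,0,0,0,1],[0.04,0,-0.015,0,0,0,1]]]'

```text
time_s: 38.85
position: [0.5295, 0.0213, 0.1667]
tcp_rot: [-3.141, 0.382, -0.065]
contact_force: [-1.4, 2.4, 2.2]
opening: 0.0001
gripper_force: 1.4
```

```bash
python3 - <<'E'
from board import *
from station import bot
s=bot.state();print(rep(s),s['contact_force'],s['tcp_rot'])
E
```

```text
[ 0.0594 -0.1007  0.0577] [-1.4289  2.3816  2.2233] [-3.1413  0.3824 -0.0651]
```

Emit:
apply_moves --moves '[[[0.02,0,-0.01,0,0,0,1],[0.04,0,-0.015,0,0,0,1],[0.04,0,-0.015,0,0,0,1]]]'

```text
time_s: 39.15
position: [0.5305, 0.0213, 0.1663]
tcp_rot: [-3.141, 0.382, -0.065]
contact_force: [-1.3, 2.3, 2.3]
opening: 0.0004
gripper_force: 1.4
```

Emit:
apply_moves --moves '[[[0.02,0,-0.01,0,0,0,1],[0.04,0,-0.015,0,0,0,1],[0.04,0,-0.015,0,0,0,1]]]'

```text
time_s: 39.45
position: [0.5315, 0.0213, 0.1659]
tcp_rot: [-3.141, 0.382, -0.065]
contact_force: [-1.8, 2.6, 1.6]
opening: -0.0002
gripper_force: 1.4
```

```bash
python3 - <<'E'
from board import *
from station import bot,grab_frame
s=bot.state();f=grab_frame('wrist');W=cam(f,s);print(rep(s),s['contact_force']);pickle.dump((s,f),open('w14.pkl','wb'))
m=cv2.inRange(cv2.cvtColor(f['image'],cv2.COLOR_BGR2HSV),(0,110,60),(16,255,255))
for nm,ys in(('c2',(-.155,-.145,-.135)),('c1',(.04,.05,.06))):
    for y in ys:
        c,r=proj(W,mid+B@np.array([-.088,y,.045]));c=int(round(c))
        if 0<=c<560:
            v=[i for i in range(int(r)-15,int(r)+20) if 0<=i<420 and m[i,c]];print(nm,y,c,round(r,1),v[:1],np.round((B.T@(onplane(W,(c,(v or [0])[0]-.5),mid+bz*.045,bz)-mid))[:2],4))
E
```

```text
[ 0.0572 -0.1009  0.0577] [-1.7501  2.6076  1.6442]
c2 -0.155 115 -155.6 [] [-0.0441 -0.1605]
c2 -0.145 147 -155.6 [] [-0.0441 -0.1494]
c2 -0.135 179 -155.6 [] [-0.0441 -0.1383]
```

Emit:
apply_moves --moves '[[[-0.2,0,0.1,0,0,0,1],[-0.6,0,0.4,0,0,0,1],[-0.6,0,2,0,0,0,1],[-0.2,-0.3,3.5,0,0,0,0.8],[1,-1,4.2,0,0,0,0.4]]]'

```text
time_s: 40.0
position: [0.5555, -0.0032, 0.2752]
tcp_rot: [-3.141, 0.38, -0.064]
contact_force: [2.0, 0.3, 0.0]
opening: 0.028
gripper_force: 0.0
```

Emit:
apply_moves --moves '[[[1,-0.7,0,0,0,0,0.2],[2.2,-1.5,0,0,0,0,0.2],[3.4,-2.3,-0.3,0,0,0,0.2],[4.4,-2.3,-0.7,0,0,0,0.2],[4.4,-2.3,-0.7,0,0,0,0.2]]]'

```text
time_s: 40.5
position: [0.6676, -0.062, 0.2519]
tcp_rot: [-3.141, 0.383, -0.066]
contact_force: [-1.4, 0.1, -1.1]
opening: 0.0682
gripper_force: 0.0
```

Emit:
apply_moves --moves '[[[0,0,0,0,0,0,0.2],[0,0,0,0,0,0,0.2]]]'

```text
time_s: 40.7
position: [0.6656, -0.0611, 0.2542]
tcp_rot: [-3.141, 0.383, -0.065]
contact_force: [-0.3, 0.6, 0.1]
opening: 0.0682
gripper_force: 0.0
```

```bash
python3 chk.py w15
```

```text
40.7 [ 0.6656 -0.0611  0.2542] [-3.1415  0.3826 -0.0649] [-0.0387 -0.0273  0.1917]
[(112, np.int64(205), 83, -0.1698, 0.0093), (200, np.int64(209), 99, -0.0977, 0.0129), (215, np.int64(210), 97, -0.0854, 0.0138), (310, np.int64(215), 95, -0.0069, 0.0183), (330, np.int64(216), 95, 0.0097, 0.0192), (410, np.int64(220), 96, 0.0763, 0.0228)]
axis x at centre,c2,c1 [0.0161 0.0107 0.0215]
c2 [np.float64(-0.095), np.float64(-0.0957), np.float64(-0.095)]
 cols row140 109 180
c1 [np.float64(-0.0861), np.float64(-0.0861), np.float64(-0.0861)]
 cols row140 355 420
```

Chock2 slid back with the log under only about 3 N, so log and wedges move together under a light push. A gentle push of a few millimetres near the middle, slightly towards chock1, should leave both wedges bearing.

Emit:
apply_moves --moves '[[[-0.8,0,0.5,0,0,0,1],[-2,0,0.6,0,0,0,1],[-3.3,0,0.5,0,0,0,1],[-4.6,0.04,0.4,0,0,0,1],[-5.15,0.04,0.28,0,0,0,1]]]'

```text
time_s: 41.25
position: [0.5345, -0.0598, 0.2617]
tcp_rot: [-3.141, 0.383, -0.065]
contact_force: [0.1, -1.3, 0.5]
opening: -0.0001
gripper_force: 0.0
```

Emit:
apply_moves --moves '[[[-0.2,0,-0.6,0,0,0,1],[-0.6,0.03,-1.5,0,0,0,1],[-1,0.06,-2.6,0,0,0,1],[-1.38,0.09,-3.4,0,0,0,1],[-1.38,0.09,-3.4,0,0,0,1]]]'

```text
time_s: 41.75
position: [0.5005, -0.0575, 0.1745]
tcp_rot: [-3.141, 0.386, -0.065]
contact_force: [-0.4, -0.2, 0.6]
opening: 0.0
gripper_force: 0.0
```

Emit:
apply_moves --moves '[[[0,0,0,0,0,0,1],[0.15,-0.01,-0.06,0,0,0,1],[0.3,-0.02,-0.12,0,0,0,1],[0.45,-0.03,-0.18,0,0,0,1],[0.6,-0.04,-0.24,0,0,0,1]]]'

```text
time_s: 42.25
position: [0.5189, -0.059, 0.1696]
tcp_rot: [-3.141, 0.382, -0.065]
contact_force: [-0.5, -0.2, 0.3]
opening: 0.0001
gripper_force: 0.0
```

```bash
python3 - <<'E'
from board import *
from station import bot
s=bot.state();print(rep(s),s['contact_force'])
E
```

```text
[ 0.0655 -0.0199  0.0583] [-0.4529 -0.2132  0.2539]
```

Emit:
apply_moves --moves '[[[0.06,0,-0.025,0,0,0,1],[0.12,-0.01,-0.05,0,0,0,1],[0.18,-0.01,-0.07,0,0,0,1],[0.2,-0.01,-0.08,0,0,0,1],[0.2,-0.01,-0.08,0,0,0,1]]]'

```text
time_s: 42.75
position: [0.5229, -0.0593, 0.1675]
tcp_rot: [-3.141, 0.383, -0.065]
contact_force: [-1.8, -1.4, 2.8]
opening: -0.0002
gripper_force: 1.5
```

Emit:
apply_moves --moves '[[[0.02,0,-0.01,0,0,0,1],[0.04,0,-0.02,0,0,0,1],[0.06,0,-0.025,0,0,0,1],[0.07,0,-0.03,0,0,0,1]]]'

```text
time_s: 43.15
position: [0.5249, -0.0593, 0.1668]
tcp_rot: [-3.141, 0.383, -0.065]
contact_force: [-2.8, -1.1, 2.4]
opening: -0.0
gripper_force: 1.8
```

Emit:
apply_moves --moves '[[[0.02,0,-0.01,0,0,0,1],[0.04,0,-0.02,0,0,0,1],[0.05,0,-0.02,0,0,0,1],[0.05,0,-0.02,0,0,0,1]]]'

```text
time_s: 43.55
position: [0.5262, -0.0592, 0.1662]
tcp_rot: [-3.141, 0.382, -0.065]
contact_force: [-2.4, 0.3, 2.6]
opening: -0.0002
gripper_force: 1.5
```

```bash
python3 - <<'E'
from board import *
from station import bot
s=bot.state();print(rep(s),s['contact_force'])
E
```

```text
[ 0.0574 -0.0202  0.0579] [-2.3776  0.3319  2.5745]
```

Contact held at about 3 N over the last 3–4 mm. Retreat and measure.

Emit:
apply_moves --moves '[[[-0.05,0,0.02,0,0,0,1],[-0.2,0,0.1,0,0,0,1],[-0.6,0,0.6,0,0,0,1],[-0.5,0,2.3,0,0,0,1],[0.2,0,3.9,0,0,0,0.6]]]'

```text
time_s: 44.05
position: [0.5289, -0.059, 0.2658]
tcp_rot: [-3.141, 0.385, -0.065]
contact_force: [1.0, -0.5, -0.0]
opening: 0.0132
gripper_force: 0.0
```

Emit:
apply_moves --moves '[[[1.2,0,0.2,0,0,0,0.2],[2.5,0,0.1,0,0,0,0.2],[3.8,-0.05,-0.2,0,0,0,0.2],[5.1,-0.1,-0.5,0,0,0,0.2],[5.4,-0.1,-0.5,0,0,0,0.2]]]'

```text
time_s: 44.55
position: [0.6677, -0.0618, 0.2506]
tcp_rot: [-3.141, 0.382, -0.065]
contact_force: [-1.3, -0.3, -0.7]
opening: 0.0683
gripper_force: 0.0
```

Emit:
apply_moves --moves '[[[0,0,0,0,0,0,0.2],[0,0,0,0,0,0,0.2]]]'

```text
time_s: 44.75
position: [0.6653, -0.0617, 0.2519]
tcp_rot: [-3.141, 0.383, -0.065]
contact_force: [0.3, -0.1, -0.9]
opening: 0.0684
gripper_force: 0.0
```

```bash
python3 chk.py w16; python3 - <<'E'
from logm import *
# sub-pixel heel and log offsets for each view, columns well inside the chock tops
for n in('w13','w15','w16'):
    s,f=pickle.load(open(n+'.pkl','rb'));W=cam(f,s);im=cv2.GaussianBlur(f['image'],(3,3),0)[...,2].astype(float)
    for nm,ys in(('c2',(-.150,-.145,-.140,-.135)),('c1',(.043,.048,.053,.058))):
        v=[]
        for y in ys:
            c=int(round(proj(W,mid+B@np.array([-.09,y,.045]))[0]));col=im[:,c]
            def edge(a,b):
                g=col[a+2:b+2]-col[a-2:b-2];i=g.argmax();k=np.clip(g[max(i-2,0):i+3],0,None);return a+max(i-2,0)+(k*np.arange(len(k))).sum()/k.sum()
            v.append((B.T@(onplane(W,(c,edge(110,150)),mid+bz*.045,bz)-mid))[0])
        print(n,nm,'heel x',np.round(v,4))
E
```

```text
44.75 [ 0.6653 -0.0617  0.2519] [-3.1413  0.3827 -0.065 ] [-0.0393 -0.0267  0.1894]
[(112, np.int64(203), 79, -0.1679, 0.0064), (200, np.int64(207), 99, -0.0965, 0.0099), (215, np.int64(207), 95, -0.0842, 0.01), (310, np.int64(211), 95, -0.0065, 0.0135), (330, np.int64(212), 97, 0.0099, 0.0144), (410, np.int64(215), 97, 0.0757, 0.0171)]
axis x at centre,c2,c1 [0.0119 0.0076 0.0161]
c2 [np.float64(-0.097), np.float64(-0.0977), np.float64(-0.0977)]
 cols row140 106 178
c1 [np.float64(-0.0911), np.float64(-0.0904), np.float64(-0.0897)]
 cols row140 355 420
w13 c2 heel x [-0.0877 -0.0884 -0.088  -0.0879]
w13 c1 heel x [-0.0851 -0.085  -0.0849 -0.0845]
w15 c2 heel x [-0.0947 -0.0959 -0.096  -0.0954]
w15 c1 heel x [-0.0865 -0.0864 -0.0863 -0.0859]
w16 c2 heel x [-0.0972 -0.0979 -0.098  -0.0974]
w16 c1 heel x [-0.0908 -0.0907 -0.0903 -0.0901]
```

Both wedges slid along with the log under that push (chock2 by 2 mm, chock1 by 4 mm), so both were bearing. The log's centre is about 4–5 mm from its start, and the block is in the tray. Handing in.

```bash
python3 -c "
from station import hand_in
print(hand_in())"
```

```text
the job is handed in; nothing more can be done
None
```

I handed the job in at about 45 s: both wedges are set under the log and the block is in the tray. No verdict came back, and I could only infer that both wedges still bear on the log, from both having slid with it in my last push. The log's centre lies about 4–5 mm from its start, the block sits within a few mm of the tray's centre, the mallet and glue have not moved, and the arm felt no contact near the cottage, which I could not check in the final picture.

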